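# Close the filled jar with the lid that fits

## Task

One of the two jars in the small wooden gift crate is filled with hazelnuts: close it. From the three metal lids on the sloping tray take the one that fits that jar, set it on the neck and screw it down until it is fully home, then let go. Leave the other two lids on the tray, the empty jar open, and everything else where it is.

Things in the scene. Friction and masses are not known exactly. Their poses are not given: they have to be found in the camera images.
- lid_a: Plain metal twist-off jar lid, shaped like its two neighbours and differing only in size: outer diameter 52 mm. 15 mm high, closed top 2 mm thick, skirt 1.8 mm, four small inward lugs at the lower edge on the lid's own +x, -x, +y and -y sides (2.6 mm high, 6.6 mm wide, 4.4 mm deep). Lies right side up on the sloping tray. Origin: centre of its lower edge; z points out of the closed top.
- lid_b: Plain metal twist-off jar lid, shaped like its two neighbours and differing only in size: outer diameter 59 mm. 15 mm high, closed top 2 mm thick, skirt 1.8 mm, four small inward lugs at the lower edge on the lid's own +x, -x, +y and -y sides (2.6 mm high, 6.6 mm wide, 4.4 mm deep). Lies right side up on the sloping tray. Origin: centre of its lower edge; z points out of the closed top. It fits neither jar.
- lid_c: Plain metal twist-off jar lid, shaped like its two neighbours and differing only in size: outer diameter 66 mm. 15 mm high, closed top 2 mm thick, skirt 1.8 mm, four small inward lugs at the lower edge on the lid's own +x, -x, +y and -y sides (2.6 mm high, 6.6 mm wide, 4.4 mm deep). Lies right side up on the sloping tray. Origin: centre of its lower edge; z points out of the closed top.
- jar_narrow: Open square clear-glass jar, 76 mm square, held fast in the crate (it cannot turn or lift). Body 76 mm high, then a round neck up to the rim at 105 mm. It takes the 52 mm lid: 45.6 mm across the thread, bare neck 36.8 mm. Origin: centre of the underside; z up, x and y square to its sides.
- jar_wide: Open square clear-glass jar, 76 mm square, held fast in the crate (it cannot turn or lift). Body 76 mm high, then a round neck up to the rim at 105 mm. It takes the 66 mm lid: 59.6 mm across the thread, bare neck 50.8 mm. Origin: centre of the underside; z up, x and y square to its sides.
- narrow_rim (a point): Centre of the narrow jar's rim, 105 mm above the jar's origin, axes as the jar's. The fitting lid is home when the underside of its top lies on the rim: its lower edge is then 13 mm below this point. Clockwise from above closes; pushing without turning does not; a lid let go half-way stays where it is.
- wide_rim (a point): Centre of the wide jar's rim, 105 mm above the jar's origin, axes as the jar's. The fitting lid is home when the underside of its top lies on the rim: its lower edge is then 13 mm below this point. Clockwise from above closes; pushing without turning does not; a lid let go half-way stays where it is.
- narrow_thread (a point): On the narrow jar's axis, level with the tops of the four thread starts (3.5 mm below the rim), which lie on the jar's +x, -x, +y and -y sides; each thread falls 6 mm per quarter turn clockwise. Turned backwards, a lid resting on the threads drops 6 mm when its lugs come off the starts; from there about 80 degrees clockwise, sinking 6 mm per quarter turn, brings it home.
- wide_thread (a point): On the wide jar's axis, level with the tops of the four thread starts (3.5 mm below the rim), which lie on the jar's +x, -x, +y and -y sides; each thread falls 6 mm per quarter turn clockwise. Turned backwards, a lid resting on the threads drops 6 mm when its lugs come off the starts; from there about 80 degrees clockwise, sinking 6 mm per quarter turn, brings it home.
- filling: The heap of brown hazelnuts that fills one of the two jars, up to 20 mm below the rim; the jar whose centre it shares is the one to close. Origin: on the axis of that jar, at its underside; z up.
- crate: Low wooden gift crate on the bench, 94 x 272 x 58 mm high, does not move. The two jars stand square in its outer places, 87 mm along its y axis either side of the middle (which is which varies); a wrapped soap, 46 mm high, lies in the middle one. Floor 6 mm. Origin: centre of the underside, z up.
- tray: Plywood tray with a cork face on a stand, sloping 30 degrees, does not move: 150 mm up the slope, 370 mm wide, low side towards the robot; the three lids lie side by side on it, about 113 mm apart, in any order. Rim 8 mm high round the cork. Origin: centre of the panel's underside; x up the slope, y along the width, z out of the slope. The lids lie at z = 12.5 mm.
- tape_roll: Roll of brown packing tape lying flat, 100 mm across, 48 mm high. Origin: centre of the underside. Leave it.
- closed_jar: Small round closed jar, 64 mm across, 85 mm high. Origin: centre of the underside. Leave it.
- gift_box: Kraft gift box with its lid on, 114 x 84 x 50 mm high. Origin: centre of the underside. Leave it.
- label_roll: Roll of white labels standing on end, 56 mm across, 50 mm high. Origin: centre of the underside. Leave it.
- marker: Marker pen lying along its x axis, 130 mm long, 18 mm thick. Origin: under its middle. Leave it.
- scoop: Wooden spoon lying along its x axis, 190 mm long. Leave it.
Not all that is in view belongs to the job. What is shaped like the lid_a but orange or yellow is not meant. Leave any blue or orange look-alike of the lid_c alone.

How it is judged:
By the outcome, as a careful person would: the job done as asked, in the order asked, and still so for the second after the job is handed in, with the robot touching nothing.
It also fails if it takes over 42 s, if anything falls off the work surface, if the arm or the gripper's body presses on something with over 40 N, if the wrist force passes 120 N, or if a joint passes its speed limit or range.

## Robot

A 6-joint arm with a two-finger parallel gripper is mounted at the origin on the work surface. World frame = base frame: x ahead of the robot, y to its left, z up, the work surface at z = 0. Lengths are in m, angles in rad, forces in N, time in s.
With the tool pointing down it reaches from about 0.35 to 0.925 m from the base axis. Payload 6.4 kg.
Tool frame: the origin (TCP) lies at the centre of the arm's flange, where the gripper is bolted on; the fingertips stand 173 mm ahead of it and the grasp point (between the pads) lies 155 mm ahead of it (env.hold_point_z is the distance from the TCP to the grasp point, in m); z points along the fingers, y is the direction in which the jaws open and shut (so a half turn about z gives the same grasp; the last joint's range is limited). The gripper opens to 85 mm and grips with 20 to 120 N. Pads are 22 mm wide; open, the fingers measure 114 mm over their backs; the gripper's body (76 mm by 85 mm) begins 54 mm behind the grasp point. The pads swing forward as they close: fully open they stand 13 mm farther back than shut.
Start: joints at [-1.464, 0.245, 1.558, -0, 1.339, -0.174], TCP at [0.18, -0.625, 0.405] pointing down, gripper open.
Joint ranges: [-3.13, 3.13], [-1.02, 2.26], [0.13, 2.54], [-0.95, 4.09], [0.21, 2.88], [-2.74, 2.74]. Speed limits (rad/s): [2.57, 2.57, 3.14, 3.14, 3.14, 3.14].

## Interface

Orientations are given as a unit quaternion [w, x, y, z].
In Python, from rig import env gives the robot as it stands.
- The arm moves only by the tool carry_out, never from a script. Its argument "rows" is a list of rows, each an object of numbers: "ax", "ay", "az": the turn, a rotation vector about the tool's x, y, z in rad; "tx", "ty", "tz": the shift along the tool's x, y, z in mm; "claw": the closure, from -1 (fully open) to 1 (shut), so that 0 is half open. In form: [{"ax": .., "ay": .., "az": .., "tx": .., "ty": .., "tz": .., "claw": ..}, ...]. A call has 1 to 10 rows; each row is the pose to reach, as a shift and turn from the pose measured when the call began, along the tool's axes at that moment; what a row does not reach only later rows make up. A row lasts 1/12 s, in which the tool goes at most 41.7 mm and 7.16 degrees, less where a joint would pass 70% of its speed; a pose out of reach is approached as far as the arm can. A call with a gripper value outside its range is refused whole. The fingers move at their own pace and stop on an object; "squeeze" is the grip in N (left out, the last holds). Time passes only in rows, so rows that repeat a pose let the fingers close. It gives the time, the measured TCP pose, the force and the opening at its end, in the units of the state.
- env.observe(): the state, without advancing time (a new reading comes with each control period).
- env.read_camera(name): name is "scene" or "top" or "wrist"; returns (picture, depth): 480x640x3 uint8, red, green, blue; 480x640 float32, m along the optical axis (not along the pixel's ray), 0 where there is no reading.
- env.camera_model(name): a dict with "fx", "fy", "cx", "cy" (pixels), "R" (3x3) and "t" (3): a world point X has camera coordinates R X + t. Camera axes: x right, y down, z forward; pixel columns grow to the right and rows downward; lengths in m; the calibration is good to about 2 mm. A picture is of the moment at which its call begins: read the wrist's pose just before it. camera_model takes no time and is no camera call; for the wrist camera it gives the pose at the moment of the call.
- env.job_done(): hands the job in, once; it reports no verdict.
The state is a dict: "clock": time; "joint_pos": joint angles; "dq": joint speeds; "effort": joint torques, N m; "position": TCP position; "eef_rot": TCP orientation; "ft_force": force on the tool from outside, world axes, zero at the start; "ft_torque": the same for the moment, N m; "opening": finger opening in m.
Only numpy, scipy, OpenCV 4.12 (cv2) and the standard library are available. Lean on these libraries where they do the work, as an engineer would, in place of code of your own. Each camera call takes 0.05 s, during which the arm holds its last target.

## Working session

There is one attempt and no reset: what is moved stays moved. The work goes in short steps, Python scripts to look and compute and a tool call to move; the robot and the scene stay as the last step left them, time stands still between calls to the robot, and variables do not carry over. Pictures are saved under pics/ and viewed, and the job is handed in when it is done.

Besides the shell and the picture viewer there is one more tool, called after "Call:" as name(argument=value, ...), one argument or row to a line, values as JSON. carry_out: Moves the arm, as the interface text tells. Its arguments: {"type":"object","properties":{"rows":{"type":"array","items":{"type":"object","properties":{"ax":{"type":"number"},"ay":{"type":"number"},"az":{"type":"number"},"tx":{"type":"number"},"ty":{"type":"number"},"tz":{"type":"number"},"claw":{"type":"number"}}}},"squeeze":{"type":"number"}},"required":["rows"]}

```bash
mkdir -p pics; ls
python3 - <<'E'
from rig import env
import cv2,numpy as np
print(env.observe())
for n in ("scene","top"):
    p,d=env.read_camera(n); m=env.camera_model(n)
    cv2.imwrite(f"pics/{n}0.png",p[...,::-1]); np.savez(f"{n}0.npz",p=p,d=d,**m)
    print(n,m)
E
```

```text
pics
{'clock': 0.0, 'joint_pos': array([-1.46411346e+00,  2.45795377e-01,  1.55906573e+00, -7.94572243e-06,
        1.33866756e+00, -1.74087999e-01]), 'dq': array([ 0.00021667, -0.00153584,  0.00062614,  0.00068833,  0.00061449,
        0.00214257]), 'effort': array([-1.59289734e-04, -4.29515076e+01, -3.26127827e+01, -1.91503827e-04,
        5.35069092e-03, -1.59259262e-06]), 'position': array([ 0.1800992 , -0.62430061,  0.40356414]), 'eef_rot': array([-9.67589326e-04,  9.90161545e-01,  1.39925612e-01,  2.87549792e-05]), 'ft_force': array([-0.04668508, -0.67519836,  0.59278901]), 'ft_torque': array([-0.00920187, -0.02590515,  0.08808379]), 'opening': 0.0858069544235026}
scene {'fx': 512.86526656603, 'fy': 512.86526656603, 'cx': 308.460499386435, 'cy': 238.70385591919268, 'R': array([[ 0.30351304,  0.95281902, -0.00396851],
       [ 0.75968396, -0.24450112, -0.60257736],
       [-0.57511748,  0.17987527, -0.79805061]]), 't': array([-0.14031249, -0.32538666,  1.47616486])}
top {'fx': 444.18795209464236, 'fy': 444.18795209464236, 'cx': 321.46968540333273, 'cy': 241.92786152149455, 'R': array([[ 0.02407005, -0.9993722 ,  0.02599688],
       [-0.98709373, -0.02787657, -0.15769863],
       [ 0.15832433, -0.02186554, -0.98714503]]), 't': array([-0.02347394,  0.51592784,  0.80663792])}
```

View pics/scene0.png

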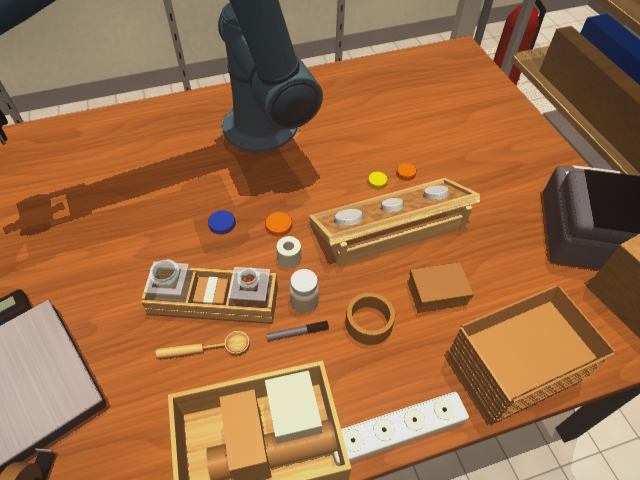

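View pics/top0.png

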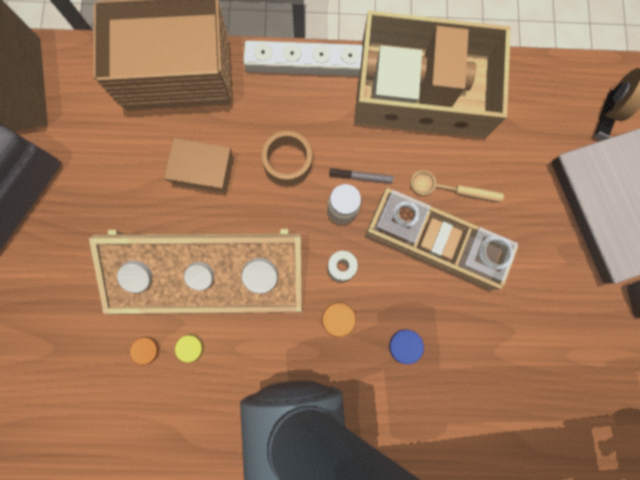

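The top view shows the tray lids at (134,278), (198,277) and (260,276). The jars are at (405,213), with brown filling, and (496,252), which is empty. The look-alikes are the orange disc at (143,351), yellow (188,349), orange (339,320) and blue (407,347). I'll measure next.

```bash
cat > h.py <<'E'
import numpy as np,cv2
def load(n):
    z=np.load(n); return z
def cloud(p,d,m):
    v,u=np.mgrid[0:480,0:640]
    X=np.stack([(u-m['cx'])/m['fx']*d,(v-m['cy'])/m['fy']*d,d],-1)
    W=(X-m['t'])@m['R']
    W[d<=0]=np.nan
    return W
E
python3 - <<'E'
from h import *
from scipy.optimize import least_squares
z=load('top0.npz');p=z['p'];d=z['d'];W=cloud(p,d,z)
im=p[...,::-1]
cv2.imwrite('pics/c1.png',np.vstack([cv2.resize(im[220:330,80:310],None,fx=3,fy=3,interpolation=2),cv2.resize(im[180:290,345:575][:80],None,fx=3,fy=3,interpolation=2)]))
# tray cork plane: pixels
m=np.zeros((480,640),np.uint8);m[245:305,105:295]=1
hsv=cv2.cvtColor(p,cv2.COLOR_RGB2HSV)
cork=(m>0)&(hsv[...,1]>70)&np.isfinite(W[...,0]);lid=(m>0)&(hsv[...,1]<40)&np.isfinite(W[...,0])
P=W[cork]
for _ in range(5):
    c=P.mean(0);n=np.linalg.svd(P-c)[2][2];n*=np.sign(n[2]);r=(P-c)@n;P=P[abs(r)<.003]
print('plane',c,n,np.degrees(np.arccos(n[2])),len(P))
k,lab,st,ce=cv2.connectedComponentsWithStats(lid.astype(np.uint8))
for i in range(1,k):
    if st[i,4]<150: continue
    Q=W[lab==i];h=(Q-c)@n
    T=Q[(h>.011)&(h<.022)]
    print(ce[i],st[i],'h',np.percentile(h,[10,50,90]),'top ctr',T.mean(0),'eq diam',)
    ex=np.cross([0,1,0],n);ex/=np.linalg.norm(ex);ey=np.cross(n,ex)
    a=(T-T.mean(0))@np.c_[ex,ey]
    (cc),r=cv2.minEnclosingCircle(a.astype(np.float32)*1000);print(cc,r*2,np.ptp(a,0))
for nme,(u0,u1,v0,v1) in dict(j1=(375,435,190,240),j2=(465,525,225,280)).items():
    S=W[v0:v1,u0:u1].reshape(-1,3);S=S[np.isfinite(S[:,0])]
    print(nme,np.histogram(S[:,2],bins=np.arange(0,.13,.005)))
E
```

```text
plane [0.44723984 0.21276837 0.05694398] [-0.50016171 -0.01742489  0.86575668] 30.030778629257433 8525
[259.23455497 275.51308901] [242 259  35  34 955] h [0.01211013 0.01432769 0.01603658] top ctr [0.44570923 0.10228799 0.07046907] eq diam
(-0.44220319390296936, -0.08825045078992844) 64.72449493408203 [0.06375035 0.06181144]
[133.87886279 276.50432633] [117 262  34  31 809] h [0.0119617  0.01427042 0.01601056] top ctr [0.43811277 0.32774509 0.07066278] eq diam
(-1.1800189018249512, 0.4831206798553467) 59.213951110839844 [0.05689051 0.05660257]
[198.33768352 275.99510604] [184 263  29  27 613] h [0.01197369 0.01423147 0.01613503] top ctr [0.44175309 0.21238224 0.0704518 ] eq diam
(-0.3395429253578186, 0.454232782125473) 51.46437072753906 [0.0498286  0.04997556]
j1 (array([128,  46,  47,  31,  27,  29,  27,  23, 135, 163, 152, 138,  28,
        41,  32, 270, 852,  87,  98,  38, 130, 128,  43,   0,   0]), array([0.   , 0.005, 0.01 , 0.015, 0.02 , 0.025, 0.03 , 0.035, 0.04 ,
       0.045, 0.05 , 0.055, 0.06 , 0.065, 0.07 , 0.075, 0.08 , 0.085,
       0.09 , 0.095, 0.1  , 0.105, 0.11 , 0.115, 0.12 , 0.125]))
j2 (array([266, 139,  87,  34,  30,  34,  32,  36,  44,  92, 148,  93,  42,
        51,  47, 217, 612,  34,  32,  60, 204, 188,  66,   0,   0]), array([0.   , 0.005, 0.01 , 0.015, 0.02 , 0.025, 0.03 , 0.035, 0.04 ,
       0.045, 0.05 , 0.055, 0.06 , 0.065, 0.07 , 0.075, 0.08 , 0.085,
       0.09 , 0.095, 0.1  , 0.105, 0.11 , 0.115, 0.12 , 0.125]))
```

View pics/c1.png

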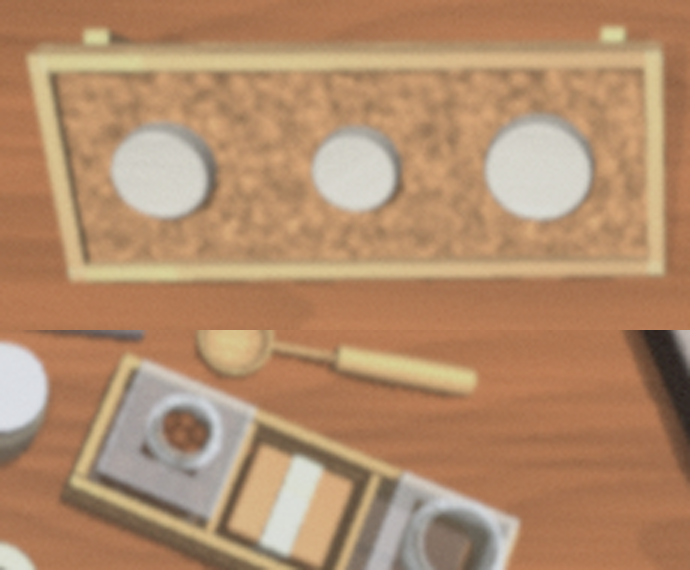

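Run:
```python
from h import *
from scipy.optimize import least_squares
def circ(S):
    for _ in range(6):
        f=least_squares(lambda q:np.hypot(S[:,0]-q[0],S[:,1]-q[1])-q[2],[*np.median(S,0)[:2],.025],loss='soft_l1',f_scale=.002).x
    return f
for nm in('top0','scene0'):
    z=load(nm+'.npz');W=cloud(z['p'],z['d'],z)
    with np.errstate(invalid='ignore'): inb=(W[...,1]<-.05)&(W[...,1]>-.5)&(W[...,0]>.3)&(W[...,0]<.75)
    m=(inb&(W[...,2]>.104)&(W[...,2]<.118)).astype(np.uint8)
    k,lab,st,ce=cv2.connectedComponentsWithStats(cv2.dilate(m,np.ones((3,3))))
    for i in range(1,k):
        S=W[(lab==i)&(m>0)]
        if len(S)<60: continue
        print(nm,ce[i],len(S),'z',np.percentile(S[:,2],[10,50,90]),'circle',circ(S),'bbox',S.min(0)[:2],S.max(0)[:2])
    # crate rim z ~.058 & shoulders
    m=(inb&(W[...,2]>.076)&(W[...,2]<.087)).astype(np.uint8)
    k,lab,st,ce=cv2.connectedComponentsWithStats(m)
    for i in range(1,k):
        if st[i,4]<200: continue
        S=W[lab==i][:,:2].astype(np.float32)
        print('  shoulder',ce[i],st[i,4],np.median(W[lab==i][:,2]),cv2.minAreaRect(S*1000))
    m=(inb&(W[...,2]>.02)&(W[...,2]<.12))
    k,lab,st,ce=cv2.connectedComponentsWithStats(m.astype(np.uint8))
    for i in range(1,k):
        if st[i,4]<1500: continue
        S=W[lab==i]; print('  crate',ce[i],st[i,4],cv2.minAreaRect(S[:,:2].astype(np.float32)*1000))
```

```text
top0 [406.55725191 212.47582697] 203 z [0.10460217 0.10794872 0.1108821 ] circle [ 0.56343009 -0.15903459  0.01787319] bbox [ 0.54324493 -0.18054479] [ 0.58493356 -0.13847805]
top0 [496.73867596 251.31881533] 297 z [0.10466629 0.1080502  0.11075581] circle [ 0.4977527  -0.31953339  0.02467839] bbox [ 0.47024145 -0.34676044] [ 0.52562078 -0.29351481]
  shoulder [351.28648649 198.64324324] 370 0.08396190725683358 ((592.755615234375, -64.19595336914062), (55.1981315612793, 27.992219924926758), 1.3069860935211182)
  shoulder [402.42555066 216.88898678] 1135 0.08102260984009133 ((563.8615112304688, -159.595703125), (76.58949279785156, 76.8891830444336), 68.0200424194336)
  shoulder [483.74545455 256.15804196] 715 0.08102875870281184 ((498.0345764160156, -320.1356506347656), (76.5147933959961, 77.4541015625), 68.1846694946289)
  crate [441.30424961 238.42849075] 7083 ((530.7833862304688, -240.2162322998047), (272.67755126953125, 95.5530014038086), 67.609619140625)
scene0 [163.8805668  271.39878543] 281 z [0.10503182 0.10805622 0.11271795] circle [ 0.49754965 -0.32063097  0.02476798] bbox [
[... 162 characters left out ...]
01808483] bbox [ 0.53968895 -0.18245217] [ 0.58461464 -0.13780642]
  shoulder [168.93153153 283.67567568] 555 0.08278441256746644 ((496.0731201171875, -320.6473693847656), (77.6281967163086, 81.14152526855469), 66.99192810058594)
  shoulder [249.53827461 286.70352369] 823 0.08287606140396749 ((562.867919921875, -160.13604736328125), (76.79451751708984, 80.41791534423828), 67.73295593261719)
  shoulder [298.65740741 283.39351852] 216 0.08522244340107746 ((592.0598754882812, -64.71382141113281), (56.66287612915039, 29.099103927612305), 0.3121028244495392)
  crate [210.04674537 290.40268028] 6268 ((529.2600708007812, -240.697509765625), (273.8229064941406, 98.50386810302734), 67.61042785644531)
```

Filled jar: neck about 42 mm over the rim, so it's jar_narrow, with its axis at (0.5635,-0.1597) and jar axes at 67.7° mod 90. It takes the 52 mm lid, which is the middle one at (198,277). The measured diameters are 65, 59 and 51 mm, and the lid-top height of about 14 mm over the cork agrees with the 15 mm given.

The candidates were lid_c (260,276), lid_b (134,278), orange (143,351) and yellow (188,349). I choose (198,277), which is plain metal, the smallest, and on the tray.

```bash
cat >> h.py <<'E'
from scipy.spatial.transform import Rotation as Ro
def q2R(q): return Ro.from_quat(np.r_[q[1:],q[0]])
def rel(s,T,R):
    R0=q2R(s['eef_rot']); t=R0.inv().apply(np.asarray(T)-s['position'])*1000
    a=(R0.inv()*R).as_rotvec()
    print('t',np.round(t,1),'a',np.round(a,3),'rows',np.linalg.norm(t)/41.7,np.degrees(np.linalg.norm(a))/7.16)
    return t,a
def frame(z,x):
    z=np.array(z,float)/np.linalg.norm(z);x=np.array(x,float);x-=z*(x@z);x/=np.linalg.norm(x)
    return Ro.from_matrix(np.c_[x,np.cross(z,x),z])
N=np.array([-0.50016,-0.01742,0.86576]);TOP=np.array([.4418,.2124,.0710]) # lid top centre
def down(yaw): return frame([0,0,-1],[np.cos(yaw),np.sin(yaw),0])
E
python3 - <<'E'
from h import *
from rig import env
s=env.observe();m=env.camera_model('wrist')
R0=q2R(s['eef_rot']).as_matrix();C=-m['R'].T@m['t']
print('cam in tool',R0.T@(C-s['position']),'\n',m['R']@R0,m['fx'])
rel(s,[.45,-.25,.40],down(np.radians(60)))
E
```

```text
cam in tool [0.0779336  0.00096207 0.02965666] 
 [[ 1.58076138e-04  9.99999919e-01  3.69779879e-04]
 [-9.52445857e-01  2.63233783e-04 -3.04707762e-01]
 [-3.04707835e-01 -3.04028288e-04  9.52445822e-01]] 403.75460387494047
t [ 363.  -284.9    4.3] a [-0.002 -0.001 -0.766] rows 11.066941403327217 6.132812676178626
```

Call:
carry_out(
  rows=[
    {"tx":36,"ty":-28,"az":-0.08,"claw":-1},
    {"tx":72,"ty":-57,"az":-0.16,"claw":-1},
    {"tx":109,"ty":-86,"az":-0.23,"claw":-0.8},
    {"tx":145,"ty":-114,"az":-0.31,"claw":-0.5},
    {"tx":181,"ty":-142,"az":-0.38,"claw":-0.5},
    {"tx":218,"ty":-171,"az":-0.46,"claw":-0.5},
    {"tx":254,"ty":-199,"az":-0.54,"claw":-0.5},
    {"tx":290,"ty":-228,"az":-0.61,"claw":-0.5},
    {"tx":327,"ty":-256,"az":-0.69,"claw":-0.5},
    {"tx":363,"ty":-285,"az":-0.77,"claw":-0.5},
  ],
  squeeze=40,
)

```text
schema error: expected keys ax, ay, az, tx, ty, tz, claw
```

Run:
```python
from h import *
from rig import env
s=env.observe();print(s['clock'],s['position'],s['joint_pos'],s['opening'],s['ft_force'])
R=frame(-N,[-.866,0,-.5])
T=TOP+N*.26
print(T); rel(s,T,R)
```

```text
0.1 [ 0.18012607 -0.62433812  0.40366049] [-1.46407865e+00  2.45784618e-01  1.55889939e+00 -2.24094534e-06
  1.33867520e+00 -1.74090834e-01] 0.08564380860473428 [-0.18728448 -1.00559885  0.36099016]
[0.3117584 0.2078708 0.2960976]
t [ 357.1 -762.9  109. ] a [-0.747 -0.083 -2.775] rows 20.36913749785438 23.009507152516584
```

All keys are needed in every row.

Call:
carry_out(
  rows=[
    {"ax":0,"ay":0,"az":-0.08,"tx":36,"ty":-28,"tz":0,"claw":-1},
    {"ax":0,"ay":0,"az":-0.16,"tx":72,"ty":-57,"tz":0,"claw":-0.5},
    {"ax":0,"ay":0,"az":-0.23,"tx":109,"ty":-86,"tz":0,"claw":-0.5},
    {"ax":0,"ay":0,"az":-0.31,"tx":145,"ty":-114,"tz":0,"claw":-0.5},
    {"ax":0,"ay":0,"az":-0.38,"tx":181,"ty":-142,"tz":0,"claw":-0.5},
    {"ax":0,"ay":0,"az":-0.46,"tx":218,"ty":-171,"tz":0,"claw":-0.5},
    {"ax":0,"ay":0,"az":-0.54,"tx":254,"ty":-199,"tz":0,"claw":-0.5},
    {"ax":0,"ay":0,"az":-0.61,"tx":290,"ty":-228,"tz":0,"claw":-0.5},
    {"ax":0,"ay":0,"az":-0.69,"tx":327,"ty":-256,"tz":0,"claw":-0.5},
    {"ax":0,"ay":0,"az":-0.77,"tx":363,"ty":-285,"tz":0,"claw":-0.5},
  ],
  squeeze=40,
)

```text
clock: 0.93
position: [0.4243, -0.2845, 0.404]
eef_rot: [-0.001, 0.864, 0.503, 0.0]
ft_force: [0.8, -0.9, -0.4]
opening: 0.0641
```

Run:
```python
from h import *
from rig import env
s=env.observe();print(s['clock'],s['position'],s['joint_pos'],s['opening'],s['ft_force'])
R=frame(-N,[-.866,0,-.5])
T=TOP+N*.26
print(T); rel(s,T,R)
```

```text
0.9333 [ 0.42434992 -0.28452706  0.40395665] [-8.13051067e-01 -8.45224675e-02  1.90939779e+00  1.16555521e-03
  1.31835687e+00 -2.96960153e-01] 0.06412208784984828 [ 0.8399276  -0.86410652 -0.36214538]
[0.3117584 0.2078708 0.2960976]
t [ 372.4 -340.9  108.9] a [-0.555 -0.302 -2.036] rows 12.38594776260351 17.05835894342883
```

Call:
carry_out(
  rows=[
    {"ax":-0.03,"ay":-0.02,"az":-0.12,"tx":22,"ty":-20,"tz":6,"claw":-0.5},
    {"ax":-0.06,"ay":-0.04,"az":-0.24,"tx":44,"ty":-40,"tz":12,"claw":-0.5},
    {"ax":-0.1,"ay":-0.05,"az":-0.36,"tx":66,"ty":-60,"tz":19,"claw":-0.5},
    {"ax":-0.13,"ay":-0.07,"az":-0.48,"tx":88,"ty":-80,"tz":25,"claw":-0.5},
    {"ax":-0.16,"ay":-0.09,"az":-0.6,"tx":110,"ty":-100,"tz":32,"claw":-0.5},
    {"ax":-0.2,"ay":-0.11,"az":-0.72,"tx":132,"ty":-121,"tz":38,"claw":-0.5},
    {"ax":-0.23,"ay":-0.12,"az":-0.84,"tx":154,"ty":-141,"tz":45,"claw":-0.5},
    {"ax":-0.26,"ay":-0.14,"az":-0.96,"tx":176,"ty":-161,"tz":51,"claw":-0.5},
    {"ax":-0.29,"ay":-0.16,"az":-1.08,"tx":198,"ty":-181,"tz":58,"claw":-0.5},
    {"ax":-0.33,"ay":-0.18,"az":-1.2,"tx":220,"ty":-201,"tz":64,"claw":-0.5},
  ],
)

```text
clock: 1.77
position: [0.3573, 0.0074, 0.3398]
eef_rot: [0.174, 0.42, 0.891, 0.006]
ft_force: [0.6, 0.7, -1.0]
opening: 0.064
```

Run:
```python
from h import *
from rig import env
s=env.observe();print(s['clock'],s['position'],s['joint_pos'],s['opening'],s['ft_force'])
R=frame(-N,[-.866,0,-.5])
T=TOP+N*.26
print(T); rel(s,T,R)
```

```text
1.7667 [0.35730231 0.00741943 0.33982286] [-0.2901483  -0.54375033  2.38739458 -0.04972187  0.95083621 -0.95866813] 0.06401985992496445 [ 0.63696032  0.72744374 -1.00545028]
[0.3117584 0.2078708 0.2960976]
t [190.4  89.1  -0.5] a [-0.23  -0.122 -0.842] rows 5.0397894662967 7.04864033191063
```

Run:
```python
from h import *
from rig import env
s=env.observe()
R=frame(-N,[-.866,0,-.5])
T=TOP+N*.225
print(T); rel(s,T,R)
```

```text
[0.329264  0.2084805 0.265796 ]
t [189.8  97.8  33.3] a [-0.23  -0.122 -0.842] rows 5.181836209706049 7.04864033191063
```

Call:
carry_out(
  rows=[
    {"ax":-0.03,"ay":-0.02,"az":-0.11,"tx":24,"ty":12,"tz":4,"claw":-0.5},
    {"ax":-0.06,"ay":-0.03,"az":-0.22,"tx":50,"ty":25,"tz":9,"claw":-0.5},
    {"ax":-0.09,"ay":-0.05,"az":-0.33,"tx":76,"ty":39,"tz":13,"claw":-0.5},
    {"ax":-0.12,"ay":-0.06,"az":-0.44,"tx":102,"ty":52,"tz":18,"claw":-0.5},
    {"ax":-0.16,"ay":-0.08,"az":-0.56,"tx":128,"ty":66,"tz":22,"claw":-0.5},
    {"ax":-0.19,"ay":-0.1,"az":-0.68,"tx":155,"ty":80,"tz":27,"claw":-0.5},
    {"ax":-0.22,"ay":-0.12,"az":-0.8,"tx":180,"ty":93,"tz":31,"claw":-0.5},
    {"ax":-0.23,"ay":-0.122,"az":-0.842,"tx":190,"ty":98,"tz":33,"claw":-0.5},
    {"ax":-0.23,"ay":-0.122,"az":-0.842,"tx":190,"ty":98,"tz":33,"claw":-0.5},
  ],
)

```text
clock: 2.52
position: [0.3279, 0.2102, 0.2645]
eef_rot: [0.257, -0.005, 0.966, 0.009]
ft_force: [-0.5, -1.9, 0.6]
opening: 0.0641
```

Run:
```python
from h import *
from rig import env
s=env.observe();print(s['clock'],s['position'],s['joint_pos'],s['ft_force'])
R=frame(-N,[-.866,0,-.5]);rel(s,TOP+N*.225,R)
m=env.camera_model('wrist');p,d=env.read_camera('wrist')
np.savez('w1.npz',p=p,d=d,**m);cv2.imwrite('pics/w1.png',p[...,::-1])
dd=np.where(d>0,d,np.nan);print(np.nanmin(dd))
```

```text
2.5167 [0.32792871 0.21019949 0.26450157] [ 0.30505534 -0.29869844  2.38957417 -0.2496328   0.55965357 -1.09705477] [-0.51083658 -1.93480328  0.55234678]
t [-1.8 -1.7 -0.5] a [ 0.002 -0.004  0.005] rows 0.060731088995239865 0.05102707254330272
0.06689948
```

View pics/w1.png

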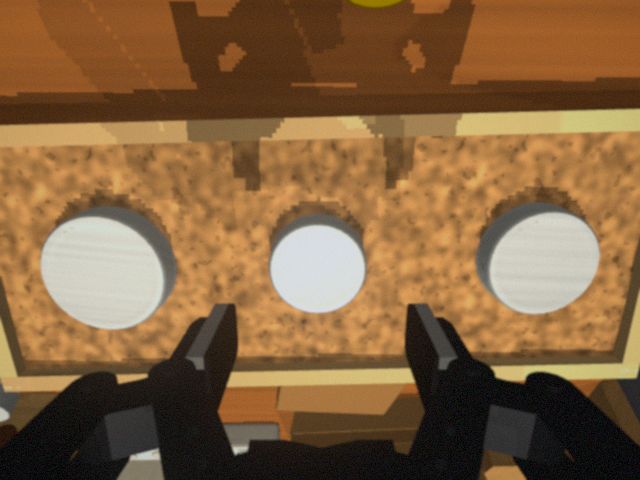

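The wrist view shows the small lid centred at (318,268), between the fingertips at (227,305) and (417,305). Its neighbours, at (107,268) and (540,258), are well clear of the fingers. I'll fit the lid and fingertip positions in the tool frame.

Run:
```python
from h import *
from rig import env
s=env.observe();R0=q2R(s['eef_rot']).as_matrix()
z=load('w1.npz');p=z['p'];W=cloud(p,z['d'],z);L=(W-s['position'])@R0*1000  # tool frame mm
hsv=cv2.cvtColor(p,cv2.COLOR_RGB2HSV)
m=np.zeros((480,640),bool);m[205:325,255:385]=1
cork=np.zeros_like(m);cork[160:345,20:620]=1;cork&=(hsv[...,1]>90)
P=L[cork&np.isfinite(L[...,0])];c=np.median(P,0)
for _ in range(6):
    c=P.mean(0);n=np.linalg.svd(P-c,full_matrices=False)[2][2];n*=-np.sign(n[2]);P=P[abs((P-c)@n)<3]
print('cork plane c',c,'n',n)
zc=lambda x,y:c[2]-((x-c[0])*n[0]+(y-c[1])*n[1])/n[2]
lid=m&(hsv[...,1]<45)&np.isfinite(L[...,0]);lid&=((L-c)@n>11)
T=L[lid];print('lid n',len(T),T.mean(0),'h',np.percentile((T-c)@n,[10,50,90]))
cnt=max(cv2.findContours((lid&(hsv[...,2]>190)).astype(np.uint8),0,1)[0],key=cv2.contourArea)
e=cv2.fitEllipse(cnt);print(e)
cc,r=cv2.minEnclosingCircle(T[:,:2].astype(np.float32));print('circ',cc,r, 'cork z at lid',zc(*cc))
# fingertips
for u0,u1 in((180,245),(400,460)):
    A=L[300:350,u0:u1].reshape(-1,3);A=A[np.isfinite(A[:,0])];A=A[(A[:,2]<185)&(A[:,2]>100)]
    i=A[:,2].argmax();print(len(A),'tip max z',np.percentile(A[:,2],[50,95,99,100]),A[i],A.min(0),A.max(0))
```

```text
cork plane c [  7.70677567   5.2393527  237.5410327 ] n [ 0.00109167  0.00105481 -0.99999885]
lid n 7040 [  1.69160021  -1.75841468 223.09586491] h [13.51020375 14.45903541 15.38081773]
((317.1596984863281, 268.8492431640625), (86.36507415771484, 92.45869445800781), 90.59078216552734)
circ (-0.041057270020246506, -2.1008706092834473) 25.842193603515625 cork z at lid 237.52483209586637
2047 tip max z [149.56016228 163.55285418 166.22627277 167.5844739 ] [  1.28807135 -32.29056216 167.5844739 ] [ -9.43298346 -46.05372196 132.67577999] [ 12.07136596 -31.68528269 167.5844739 ]
2031 tip max z [149.68586196 163.55424302 166.08126374 167.45277055] [ -4.55444959  32.16384904 167.45277055] [ -9.22167152  31.545041   131.78676498] [ 12.63345793  45.68960535 167.45277055]
```

Call:
carry_out(
  rows=[
    {"ax":0,"ay":0,"az":0,"tx":1,"ty":-2,"tz":20,"claw":-0.5},
    {"ax":0,"ay":0,"az":0,"tx":1,"ty":-2,"tz":40,"claw":-0.5},
    {"ax":0,"ay":0,"az":0,"tx":1,"ty":-2,"tz":52,"claw":-0.5},
    {"ax":0,"ay":0,"az":0,"tx":1,"ty":-2,"tz":58,"claw":-0.5},
    {"ax":0,"ay":0,"az":0,"tx":1,"ty":-2,"tz":62,"claw":-0.5},
    {"ax":0,"ay":0,"az":0,"tx":1,"ty":-2,"tz":65,"claw":-0.5},
    {"ax":0,"ay":0,"az":0,"tx":1,"ty":-2,"tz":65,"claw":-0.5},
  ],
)

```text
clock: 3.15
position: [0.3603, 0.2083, 0.2086]
eef_rot: [0.258, -0.003, 0.966, 0.008]
ft_force: [-0.6, 0.9, 0.8]
opening: 0.0636
```

Run:
```python
from h import *
from rig import env
s=env.observe();print(s['clock'],s['position'],s['joint_pos'],s['ft_force'],s['opening'])
m=env.camera_model('wrist');p,d=env.read_camera('wrist')
np.savez('w2.npz',p=p,d=d,**m);cv2.imwrite('pics/w2.png',p[...,::-1])
```

```text
3.15 [0.3602955  0.20828696 0.20857481] [ 0.27386904 -0.07665066  2.33830045 -0.3169229   0.38772474 -1.03893331] [-0.62513062  0.93991295  0.83832147] 0.06362757707875481
```

View pics/w2.png

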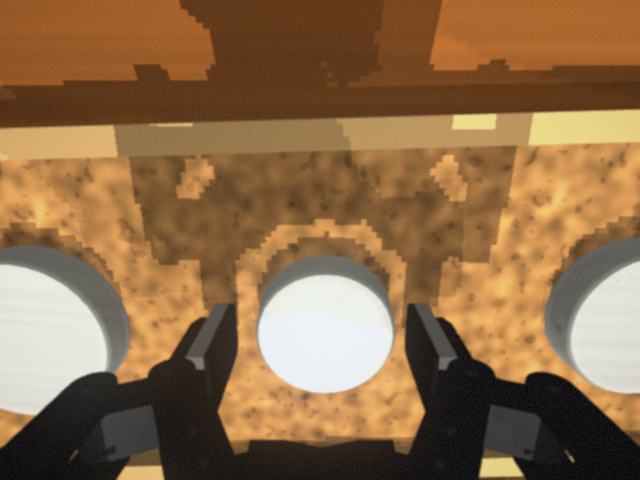

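The lid at (325,327) sits between the pads, slightly right of centre and about level with them, with no contact force. I'll close now.

Call:
carry_out(
  rows=[
    {"ax":0,"ay":0,"az":0,"tx":0,"ty":0,"tz":0,"claw":0},
    {"ax":0,"ay":0,"az":0,"tx":0,"ty":0,"tz":0,"claw":0.3},
    {"ax":0,"ay":0,"az":0,"tx":0,"ty":0,"tz":0,"claw":0.3},
    {"ax":0,"ay":0,"az":0,"tx":0,"ty":0,"tz":0,"claw":0.3},
    {"ax":0,"ay":0,"az":0,"tx":0,"ty":0,"tz":0,"claw":0.3},
    {"ax":0,"ay":0,"az":0,"tx":0,"ty":0,"tz":0,"claw":0.3},
  ],
  squeeze=50,
)

```text
clock: 3.7
position: [0.3601, 0.2085, 0.2097]
eef_rot: [0.259, -0.003, 0.966, 0.008]
ft_force: [-6.4, -2.7, 7.2]
opening: 0.0497
```

Run:
```python
from h import *
from rig import env
s=env.observe();print(s['clock'],s['position'],s['ft_force'],s['opening'])
```

```text
3.7 [0.36013871 0.20851216 0.20973266] [-6.41287193 -2.69280218  7.24755634] 0.049705630274911025
```

Call:
carry_out(
  rows=[
    {"ax":0,"ay":0,"az":0,"tx":0,"ty":0,"tz":-5,"claw":0.3},
    {"ax":0,"ay":0,"az":0,"tx":0,"ty":0,"tz":-20,"claw":0.3},
    {"ax":0,"ay":0,"az":0,"tx":0,"ty":0,"tz":-40,"claw":0.3},
    {"ax":0,"ay":0,"az":0,"tx":0,"ty":0,"tz":-50,"claw":0.3},
    {"ax":0,"ay":0,"az":0,"tx":0,"ty":0,"tz":-50,"claw":0.3},
  ],
)

```text
clock: 4.12
position: [0.3351, 0.208, 0.2553]
eef_rot: [0.261, -0.003, 0.965, 0.009]
ft_force: [0.2, -0.4, -0.0]
opening: 0.0498
```

Run:
```python
from h import *
from rig import env
s=env.observe();print(s['clock'],s['position'],s['joint_pos'],s['ft_force'],s['opening'])
m=env.camera_model('wrist');p,d=env.read_camera('wrist')
np.savez('w3.npz',p=p,d=d,**m);cv2.imwrite('pics/w3.png',p[...,::-1])
R0=q2R(s['eef_rot']).as_matrix()
L=(cloud(p,d,m)-s['position'])@R0*1000
hsv=cv2.cvtColor(p,cv2.COLOR_RGB2HSV)
k=(hsv[...,1]<50)&(hsv[...,2]>150)&(L[...,2]<185)&(L[...,2]>130)&(abs(L[...,1])<27)&(abs(L[...,0])<35)
T=L[k];print(len(T),T.mean(0),T.min(0),T.max(0))
c=T.mean(0);n=np.linalg.svd(T-c,full_matrices=False)[2][2];print('lid normal in tool',n, cv2.minEnclosingCircle(T[:,:2].astype(np.float32)))
for u0,u1 in((180,270),(380,460)):
    A=L[290:350,u0:u1].reshape(-1,3);A=A[np.isfinite(A[:,0])];A=A[(A[:,2]<185)&(A[:,2]>100)]
    print('tips',np.percentile(A[:,2],[50,95,99,100]))
rel(s,[.56,-.16,.40],down(np.radians(54)))
```

```text
4.1167 [0.33505564 0.20798115 0.25533644] [ 0.29296883 -0.26221586  2.3832085  -0.25764383  0.52076391 -1.09345127] [ 0.17604312 -0.37227176 -0.03987549] 0.049751290703079785
12340 [  0.81930025  -0.92242232 159.26553267] [-25.02561591 -25.18056459 156.46317024] [ 24.47500858  23.33223234 162.17758193]
lid normal in tool [ 4.98787810e-03 -9.29617392e-04  9.99987128e-01] ((-0.7848458886146545, -1.2059731483459473), 25.26782989501953)
tips [155.42476103 162.99002229 167.64936987 172.8090613 ]
tips [151.88252533 163.3845696  168.41331505 173.06631588]
t [-266.6 -368.1  -18.8] a [0.589 0.274 2.145] rows 10.908968430268287 17.93198331179219
```

View pics/w3.png

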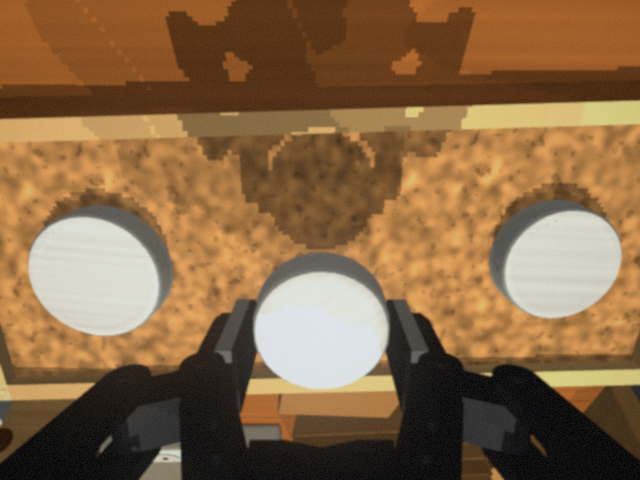

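The lid is held square (normal within 0.3° of the tool z), with its top at tool z of about 159 mm. Next I go over the jar, offset so that the wrist camera sees both neck and lid.

Run:
```python
from h import *
from rig import env
s=env.observe()
t,a=rel(s,[.5194,-.2204,.36],down(np.radians(54)))
for i in range(1,11): print(np.round(t*i/18,0),np.round(a*i/18,2))
```

```text
t [-211.7 -428.5   -6.8] a [0.587 0.274 2.145] rows 11.463243940620803 17.929396465513605
[-12. -24.  -0.] [0.03 0.02 0.12]
[-24. -48.  -1.] [0.07 0.03 0.24]
[-35. -71.  -1.] [0.1  0.05 0.36]
[-47. -95.  -2.] [0.13 0.06 0.48]
[ -59. -119.   -2.] [0.16 0.08 0.6 ]
[ -71. -143.   -2.] [0.2  0.09 0.71]
[ -82. -167.   -3.] [0.23 0.11 0.83]
[ -94. -190.   -3.] [0.26 0.12 0.95]
[-106. -214.   -3.] [0.29 0.14 1.07]
[-118. -238.   -4.] [0.33 0.15 1.19]
```

Call:
carry_out(
  rows=[
    {"ax":0.03,"ay":0.02,"az":0.12,"tx":-12,"ty":-24,"tz":-4,"claw":0.3},
    {"ax":0.07,"ay":0.03,"az":0.24,"tx":-24,"ty":-48,"tz":-6,"claw":0.3},
    {"ax":0.1,"ay":0.05,"az":0.36,"tx":-35,"ty":-71,"tz":-6,"claw":0.3},
    {"ax":0.13,"ay":0.06,"az":0.48,"tx":-47,"ty":-95,"tz":-6,"claw":0.3},
    {"ax":0.16,"ay":0.08,"az":0.6,"tx":-59,"ty":-119,"tz":-6,"claw":0.3},
    {"ax":0.2,"ay":0.09,"az":0.71,"tx":-71,"ty":-143,"tz":-6,"claw":0.3},
    {"ax":0.23,"ay":0.11,"az":0.83,"tx":-82,"ty":-167,"tz":-6,"claw":0.3},
    {"ax":0.26,"ay":0.12,"az":0.95,"tx":-94,"ty":-190,"tz":-6,"claw":0.3},
    {"ax":0.29,"ay":0.14,"az":1.07,"tx":-106,"ty":-214,"tz":-6,"claw":0.3},
    {"ax":0.33,"ay":0.15,"az":1.19,"tx":-118,"ty":-238,"tz":-6,"claw":0.3},
  ],
)

```text
clock: 5.0
position: [0.4371, -0.0315, 0.3147]
eef_rot: [0.138, 0.577, 0.805, 0.003]
ft_force: [-0.0, 0.5, -0.7]
opening: 0.0494
```

Run:
```python
from h import *
from rig import env
s=env.observe();print(s['clock'],s['position'],s['joint_pos'],s['opening'])
t,a=rel(s,[.5194,-.2204,.36],down(np.radians(54)))
for i in range(1,9): print(np.round(t*i/8,0),np.round(a*i/8,3))
```

```text
5.0 [ 0.43706743 -0.03147629  0.31468136] [-0.31710916 -0.21393284  2.20260657 -0.09933121  0.8887189  -0.59170861] 0.04936046033425525
t [-209.9   20.7    4.3] a [0.259 0.126 0.949] rows 5.060156647151462 7.936227171682411
[-26.   3.   1.] [0.032 0.016 0.119]
[-52.   5.   1.] [0.065 0.031 0.237]
[-79.   8.   2.] [0.097 0.047 0.356]
[-105.   10.    2.] [0.13  0.063 0.475]
[-131.   13.    3.] [0.162 0.079 0.593]
[-157.   16.    3.] [0.194 0.094 0.712]
[-184.   18.    4.] [0.227 0.11  0.83 ]
[-210.   21.    4.] [0.259 0.126 0.949]
```

Call:
carry_out(
  rows=[
    {"ax":0.032,"ay":0.016,"az":0.119,"tx":-26,"ty":3,"tz":1,"claw":0.3},
    {"ax":0.065,"ay":0.031,"az":0.237,"tx":-52,"ty":5,"tz":1,"claw":0.3},
    {"ax":0.097,"ay":0.047,"az":0.356,"tx":-79,"ty":8,"tz":2,"claw":0.3},
    {"ax":0.13,"ay":0.063,"az":0.475,"tx":-105,"ty":10,"tz":2,"claw":0.3},
    {"ax":0.162,"ay":0.079,"az":0.593,"tx":-131,"ty":13,"tz":3,"claw":0.3},
    {"ax":0.194,"ay":0.094,"az":0.712,"tx":-157,"ty":16,"tz":3,"claw":0.3},
    {"ax":0.227,"ay":0.11,"az":0.83,"tx":-184,"ty":18,"tz":4,"claw":0.3},
    {"ax":0.259,"ay":0.126,"az":0.949,"tx":-210,"ty":21,"tz":4,"claw":0.3},
    {"ax":0.259,"ay":0.126,"az":0.949,"tx":-210,"ty":21,"tz":4,"claw":0.3},
  ],
)

```text
clock: 5.75
position: [0.521, -0.2243, 0.3609]
eef_rot: [0.001, 0.893, 0.451, 0.001]
ft_force: [0.3, -0.4, 1.0]
opening: 0.0495
```

Run:
```python
from h import *
from rig import env
s=env.observe();print(s['clock'],s['position'],s['joint_pos'],s['opening'],s['ft_force'],s['ft_torque'])
m=env.camera_model('wrist');p,d=env.read_camera('wrist')
np.savez('w4.npz',p=p,d=d,pos=s['position'],q=s['eef_rot'],**m);cv2.imwrite('pics/w4.png',p[...,::-1])
```

```text
5.75 [ 0.52102312 -0.22430617  0.36094682] [-6.06349980e-01  9.64053491e-02  1.80954662e+00 -4.53043467e-05
  1.23338296e+00  2.87253256e-02] 0.04950974761581834 [ 0.32480261 -0.35437089  0.96125749] [-0.06510653  0.04576844 -0.01198633]
```

View pics/w4.png

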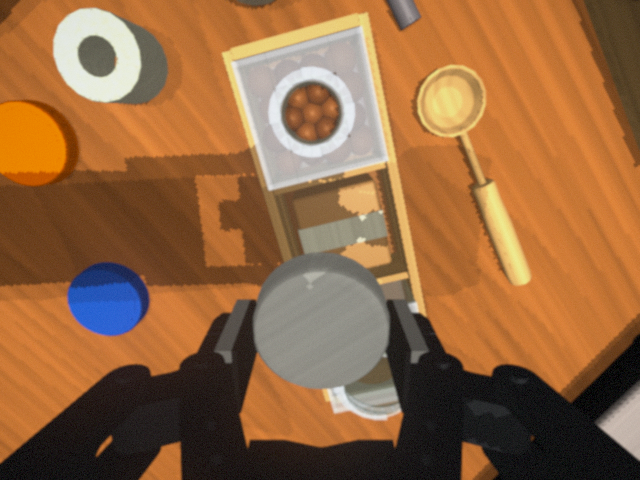

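The wrist view shows hazelnuts in the neck at (312,112) and the held lid at (321,320). I'll measure both with the same camera.

```bash
cat > meas.py <<'E'
from h import *
from scipy.optimize import least_squares
z=load('w4.npz');p=z['p'];pos=z['pos'];R0=q2R(z['q']).as_matrix()
W=cloud(p,z['d'],z);L=(W-pos)@R0*1000
hsv=cv2.cvtColor(p,cv2.COLOR_RGB2HSV)
f=lambda S:least_squares(lambda q:np.hypot(S[:,0]-q[0],S[:,1]-q[1])-q[2],[*S[:,:2].mean(0),25],loss='soft_l1',f_scale=1).x
sub=np.zeros((480,640),bool);sub[60:165,260:365]=1
k=sub&(W[...,2]>.104)&(W[...,2]<.118)
S=L[k];print('rim depth pts',len(S),'tool',np.r_[f(S),np.median(S[:,2])],'world z',np.median(W[k][:,2]), 'mid',(S.min(0)+S.max(0))/2,np.ptp(S,axis=0))
def ray(u,v,plane_z,tool=True):
    dr=np.array([(u-z['cx'])/z['fx'],(v-z['cy'])/z['fy'],1]);dw=z['R'].T@dr;C=-z['R'].T@z['t']
    if tool: dt=R0.T@dw;Ct=R0.T@(C-pos)*1000;return Ct+dt*(plane_z-Ct[2])/dt[2]
# bright ring -> ellipse of filled mask
br=(sub&(hsv[...,1]<60)&(hsv[...,2]>195)).astype(np.uint8)
br=cv2.morphologyEx(br,cv2.MORPH_CLOSE,np.ones((5,5)))
c=max(cv2.findContours(br,0,1)[0],key=cv2.contourArea);e=cv2.fitEllipse(cv2.convexHull(c));print('ring ell',e,'tool',ray(*e[0],np.median(S[:,2])), 'rad mm',e[1][0]/2*np.median(z['d'][k])/z['fx']*1000)
lid=(hsv[...,1]<45)&(L[...,2]<166)&(L[...,2]>152)&(abs(L[...,1])<27.5)&(abs(L[...,0])<32)
lid=cv2.morphologyEx(lid.astype(np.uint8),cv2.MORPH_OPEN,np.ones((5,5)))
T=L[lid>0];print('lid',len(T),T.mean(0),(T.min(0)+T.max(0))/2,np.ptp(T,axis=0))
cs=max(cv2.findContours(lid,0,1)[0],key=cv2.contourArea);e=cv2.fitEllipse(cv2.convexHull(cs));print('ell',e,ray(*e[0],159.3))
o=p.copy();o[lid>0]=(o[lid>0]//2+np.array([0,100,0],np.uint8));o[br>0]=[255,0,0];cv2.imwrite('pics/m4.png',o[...,::-1])
# world position of rim
print('rim world',W[k].min(0),W[k].max(0),f(W[k]*1000))
# crate yaw
kk=(hsv[...,2]>0)&(W[...,2]>.02)&(W[...,2]<.12)&(L[...,2]>185)
print(pos,R0[:,0])
E
python3 meas.py
```

```text
rim depth pts 3020 tool [ 75.80645142  -4.58973893  18.72419897 252.46114837] world z 0.10848642867550665 mid [ 75.89389186  -4.59372863 251.70673419] [45.62045369 45.74741374 10.5219919 ]
ring ell ((311.3321838378906, 111.59718322753906), (87.03997039794922, 90.95072174072266), 176.2140655517578) tool [ 76.37535395  -4.36741105 252.46114837] rad mm 22.860908245343
lid 13804 [  3.19276338   0.76092759 159.1438699 ] [  1.1328564    0.65329983 161.09438939] [50.13548995 49.97012712  9.70220087]
ell ((321.1457214355469, 324.3226013183594), (127.52799987792969, 139.40335083007812), 93.594970703125) [  3.41656036   0.83829274 159.3       ]
rim world [ 0.53996842 -0.18365061  0.10400377] [ 0.58539904 -0.13810075  0.11446585] [ 562.76139398 -160.8906627    18.72455918]
[ 0.52102312 -0.22430617  0.36094682] [5.93226084e-01 8.05035908e-01 2.20790150e-05]
```

View pics/m4.png

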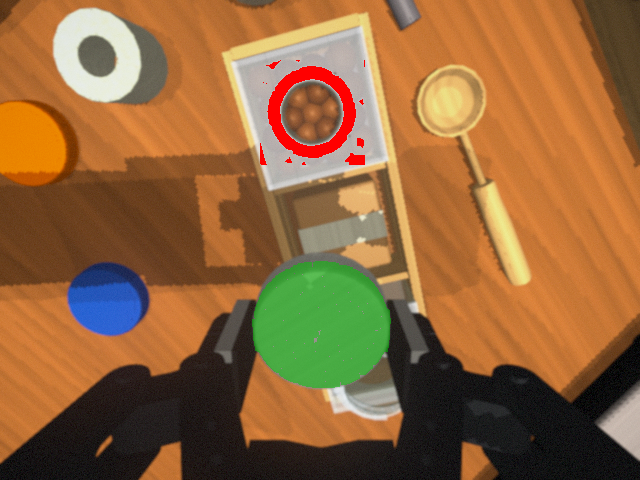

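```bash
cat >> meas.py <<'E'
print('----w3')
for w in('w3.npz','w4.npz'):
    q=load(w)['p'];g=cv2.cvtColor(q,cv2.COLOR_RGB2GRAY).astype(int);print(w,[int(x) for x in g[244:300:2,321]],[int(x) for x in g[376:400:2,321]],'row330',[int(x) for x in g[335,240:268:2]],[int(x) for x in g[335,376:404:2]])
for v in(326,328,330,332,334): print(v,ray(321,v,159.3))
E
python3 meas.py | sed -n '/w3/,$p'
python3 - <<'E'
import cv2
a=cv2.imread('pics/w3.png')[235:405,225:415];b=cv2.imread('pics/w4.png')[235:405,225:415]
cv2.imwrite('pics/cmp.png',cv2.resize(cv2.hconcat([a,b]),None,fx=2,fy=2))
E
```

```text
----w3
w3.npz [93, 88, 93, 122, 108, 95, 96, 96, 96, 99, 94, 103, 109, 111, 185, 210, 217, 218, 222, 225, 226, 226, 225, 225, 225, 226, 225, 225] [227, 225, 224, 224, 224, 222, 218, 199, 173, 134, 137, 140] row330 [49, 49, 42, 44, 47, 46, 58, 143, 217, 225, 224, 225, 226, 222] [224, 222, 222, 218, 213, 198, 124, 49, 37, 43, 38, 43, 39, 40]
w4.npz [148, 143, 148, 141, 118, 110, 109, 102, 108, 107, 109, 114, 119, 133, 166, 172, 149, 146, 143, 144, 146, 145, 146, 144, 142, 143, 144, 146] [145, 146, 146, 142, 138, 139, 143, 151, 143, 137, 136, 135] row330 [37, 33, 34, 29, 32, 33, 44, 97, 138, 143, 143, 144, 138, 141] [139, 142, 144, 141, 143, 140, 96, 42, 36, 35, 32, 23, 26, 27]
326 [  2.73260766   0.78577641 159.3       ]
328 [  1.91459779   0.78597823 159.3       ]
330 [  1.09379664   0.78618075 159.3       ]
332 [  0.2701899    0.78638395 159.3       ]
334 [ -0.55623684   0.78658786 159.3       ]
```

View pics/cmp.png

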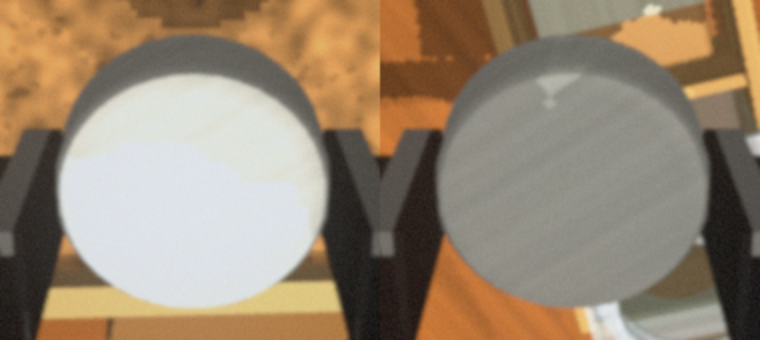

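Relative to the held lid, the wrist camera puts the neck at tool (75.8,-5.1) mm. The fixed cameras say (77,-4). They agree within calibration, and I trust the wrist camera's relative value more.

Call:
carry_out(
  rows=[
    {"ax":0,"ay":0,"az":0,"tx":25,"ty":-2,"tz":10,"claw":0.3},
    {"ax":0,"ay":0,"az":0,"tx":50,"ty":-4,"tz":25,"claw":0.3},
    {"ax":0,"ay":0,"az":0,"tx":70,"ty":-5,"tz":40,"claw":0.3},
    {"ax":0,"ay":0,"az":0,"tx":75.8,"ty":-5.1,"tz":50,"claw":0.3},
    {"ax":0,"ay":0,"az":0,"tx":75.8,"ty":-5.1,"tz":60,"claw":0.3},
    {"ax":0,"ay":0,"az":0,"tx":75.8,"ty":-5.1,"tz":66,"claw":0.3},
    {"ax":0,"ay":0,"az":0,"tx":75.8,"ty":-5.1,"tz":69,"claw":0.3},
    {"ax":0,"ay":0,"az":0,"tx":75.8,"ty":-5.1,"tz":69,"claw":0.3},
    {"ax":0,"ay":0,"az":0,"tx":75.8,"ty":-5.1,"tz":69,"claw":0.3},
  ],
)

```text
clock: 6.55
position: [0.5607, -0.159, 0.2914]
eef_rot: [0.001, 0.892, 0.453, 0.0]
ft_force: [0.3, -0.4, 0.8]
opening: 0.0496
```

```bash
cat > st.py <<'E'
from h import *
from rig import env
s=env.observe();z=load('w4.npz');R0=q2R(z['q'])
print('t',s['clock'],'from view pose',np.round(R0.inv().apply(s['position']-z['pos'])*1000,2),'rot',np.round((R0.inv()*q2R(s['eef_rot'])).as_rotvec(),4),'z',s['position'][2],'lidbottom',s['position'][2]-.1743)
print('F',np.round(s['ft_force'],2),'M',np.round(s['ft_torque'],2),'op',s['opening'],'j6',s['joint_pos'][5])
rel(s,z['pos']+R0.apply([.0758,-.0051,.069]),R0)
E
python3 st.py
```

```text
t 6.55 from view pose [76.12 -6.93 69.49] rot [ 0.001   0.0001 -0.0037] z 0.29144658102152377 lidbottom 0.11714658102152375
F [ 0.34 -0.38  0.85] M [-0.   -0.01 -0.01] op 0.04962840128596532 j6 0.16064210080095379
t [-0.3  1.8 -0.5] a [-0.001 -0.     0.004] rows 0.04599036006889 0.03102061148894427
```

Call:
carry_out(
  rows=[
    {"ax":0,"ay":0,"az":0,"tx":-0.3,"ty":1.8,"tz":0,"claw":0.3},
    {"ax":0,"ay":0,"az":0,"tx":-0.3,"ty":1.8,"tz":0,"claw":0.3},
    {"ax":0,"ay":0,"az":0,"tx":-0.3,"ty":1.8,"tz":0,"claw":0.3},
  ],
)

```text
clock: 6.8
position: [0.5622, -0.1608, 0.2922]
eef_rot: [0.001, 0.892, 0.452, 0.001]
ft_force: [0.1, -0.1, -0.7]
opening: 0.0494
```

```bash
python3 st.py
python3 - <<'E'
from h import *
from rig import env
for n in('scene','top'):
    p,d=env.read_camera(n);cv2.imwrite(f'pics/{n}5.png',p[...,::-1])
    if n=='scene': a=cv2.resize(p[230:310,190:310,::-1],None,fx=4,fy=4,interpolation=2)
    else: b=cv2.resize(p[170:270,350:470,::-1],(480,400),interpolation=2)
cv2.imwrite('pics/c5.png',np.vstack([a,b])[:600])
E
```

```text
t 6.8 from view pose [75.54 -4.7  68.72] rot [-0.0004  0.0003 -0.0032] z 0.2922227204858028 lidbottom 0.11792272048580277
F [ 0.11 -0.12 -0.72] M [ 0.02  0.01 -0.03] op 0.04939973714521055 j6 0.15953216351979888
t [ 0.3 -0.4  0.3] a [ 0.    -0.     0.003] rows 0.01340658433072143 0.02608697522065758
```

View pics/c5.png

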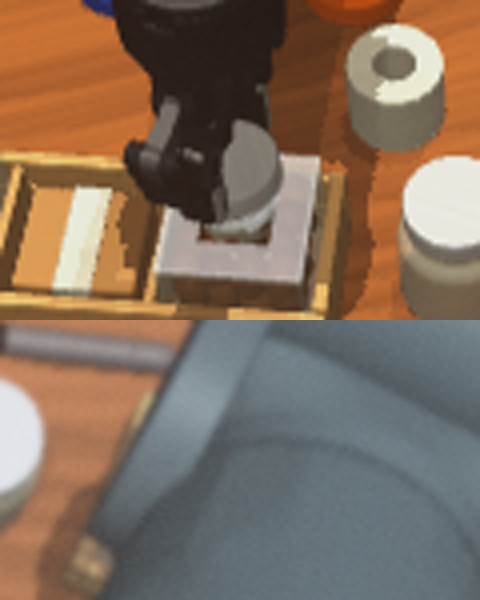

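The scene view shows the lid held just over the neck and lined up with it. I'll lower it in small steps.

Call:
carry_out(
  rows=[
    {"ax":0,"ay":0,"az":0,"tx":0.3,"ty":-0.4,"tz":3,"claw":0.3},
    {"ax":0,"ay":0,"az":0,"tx":0.3,"ty":-0.4,"tz":6,"claw":0.3},
    {"ax":0,"ay":0,"az":0,"tx":0.3,"ty":-0.4,"tz":8,"claw":0.3},
    {"ax":0,"ay":0,"az":0,"tx":0.3,"ty":-0.4,"tz":8,"claw":0.3},
  ],
)

```text
clock: 7.23
position: [0.5617, -0.1599, 0.283]
eef_rot: [0.0, 0.892, 0.453, 0.0]
ft_force: [0.5, -0.1, 0.6]
opening: 0.0496
```

```bash
python3 st.py
```

```text
t 7.2333 from view pose [75.99 -5.68 77.97] rot [ 0.0018 -0.     -0.0036] z 0.2829696689171406 lidbottom 0.10866966891714058
F [ 0.53 -0.06  0.6 ] M [ 0.    0.01 -0.01] op 0.0495554092500831 j6 0.16018845877107665
t [-0.2  0.6 -9. ] a [-0.002  0.     0.004] rows 0.2155209276297445 0.03223559561165125
```

Call:
carry_out(
  rows=[
    {"ax":0,"ay":0,"az":0,"tx":0,"ty":0.5,"tz":1,"claw":0.3},
    {"ax":0,"ay":0,"az":0,"tx":0,"ty":0.5,"tz":2,"claw":0.3},
    {"ax":0,"ay":0,"az":0,"tx":0,"ty":0.5,"tz":2,"claw":0.3},
  ],
)

```text
clock: 7.48
position: [0.562, -0.1601, 0.2807]
eef_rot: [0.0, 0.892, 0.453, -0.0]
ft_force: [0.0, 0.5, -0.8]
opening: 0.0495
```

```bash
python3 st.py
```

```text
t 7.4833 from view pose [75.99 -5.25 80.28] rot [ 0.0022 -0.0001 -0.0036] z 0.28065975936849985 lidbottom 0.10635975936849984
F [ 0.05  0.5  -0.76] M [-0.01  0.06  0.02] op 0.04954044325089117 j6 0.16006337165843448
t [ -0.2   0.1 -11.3] a [-0.002  0.     0.004] rows 0.27049733315558716 0.033961735972083726
```

Call:
carry_out(
  rows=[
    {"ax":0,"ay":0,"az":0,"tx":0,"ty":0,"tz":1,"claw":0.3},
    {"ax":0,"ay":0,"az":0,"tx":0,"ty":0,"tz":2,"claw":0.3},
    {"ax":0,"ay":0,"az":0,"tx":0,"ty":0,"tz":2,"claw":0.3},
  ],
)

```text
clock: 7.73
position: [0.562, -0.1601, 0.2784]
eef_rot: [-0.0, 0.892, 0.453, -0.0]
ft_force: [0.5, 0.0, -0.6]
opening: 0.0493
```

```bash
python3 st.py
```

```text
t 7.7333 from view pose [75.98 -5.33 82.52] rot [ 0.0026 -0.0002 -0.0036] z 0.2784189673554704 lidbottom 0.10411896735547038
F [ 0.47  0.05 -0.61] M [-0.02 -0.   -0.05] op 0.04928815406784591 j6 0.16005925416448283
t [ -0.2   0.2 -13.5] a [-0.003  0.     0.004] rows 0.3242428352625906 0.03570199429710927
```

Call:
carry_out(
  rows=[
    {"ax":0,"ay":0,"az":0,"tx":0,"ty":0,"tz":1,"claw":0.3},
    {"ax":0,"ay":0,"az":0,"tx":0,"ty":0,"tz":2,"claw":0.3},
    {"ax":0,"ay":0,"az":0,"tx":0,"ty":0,"tz":2,"claw":0.3},
  ],
)

```text
clock: 7.98
position: [0.5622, -0.1602, 0.2774]
eef_rot: [0.0, 0.892, 0.453, -0.0]
ft_force: [-1.7, 1.3, 5.4]
opening: 0.0494
```

```bash
python3 st.py
```

```text
t 7.9833 from view pose [76.04 -5.09 83.57] rot [ 0.0023 -0.0002 -0.0037] z 0.27736453014857576 lidbottom 0.10306453014857575
F [-1.73  1.3   5.42] M [0.23 0.38 0.01] op 0.04938131011818349 j6 0.16005199506848444
t [ -0.2  -0.  -14.6] a [-0.002  0.     0.004] rows 0.34951117584982927 0.03507255167838425
```

Contact is at lid-bottom z of about 0.103 (5 N), so the lugs are on the threads. I'll turn backwards in small steps under light load, watching for the drop.

Call:
carry_out(
  rows=[
    {"ax":0,"ay":0,"az":-0.1,"tx":0,"ty":0,"tz":1,"claw":0.3},
    {"ax":0,"ay":0,"az":-0.2,"tx":0,"ty":0,"tz":0.7,"claw":0.3},
    {"ax":0,"ay":0,"az":-0.3,"tx":0,"ty":0,"tz":0.4,"claw":0.3},
    {"ax":0,"ay":0,"az":-0.35,"tx":0,"ty":0,"tz":0.2,"claw":0.3},
    {"ax":0,"ay":0,"az":-0.35,"tx":0,"ty":0,"tz":0.2,"claw":0.3},
  ],
)

```text
clock: 8.4
position: [0.5628, -0.1606, 0.2787]
eef_rot: [0.001, 0.799, 0.602, 0.0]
ft_force: [0.7, -0.6, 5.3]
opening: 0.0495
```

```bash
python3 st.py
```

```text
t 8.4 from view pose [76.09 -4.35 82.26] rot [-0.0006 -0.     -0.3553] z 0.27867503555447354 lidbottom 0.10437503555447353
F [ 0.74 -0.61  5.34] M [-0.06  0.11  0.06] op 0.049505576710899404 j6 -0.1914933378760399
t [ -0.   -0.8 -13.3] a [0.001 0.    0.355] rows 0.3186674714866156 2.8429468451317184
```

It climbs exactly at thread pitch (1.3 mm for 20°), so I keep going.

Call:
carry_out(
  rows=[
    {"ax":0,"ay":0,"az":-0.1,"tx":0,"ty":0,"tz":0.6,"claw":0.3},
    {"ax":0,"ay":0,"az":-0.2,"tx":0,"ty":0,"tz":0.3,"claw":0.3},
    {"ax":0,"ay":0,"az":-0.3,"tx":0,"ty":0,"tz":0,"claw":0.3},
    {"ax":0,"ay":0,"az":-0.35,"tx":0,"ty":0,"tz":-0.2,"claw":0.3},
    {"ax":0,"ay":0,"az":-0.35,"tx":0,"ty":0,"tz":-0.2,"claw":0.3},
  ],
)

```text
clock: 8.82
position: [0.5632, -0.1608, 0.2801]
eef_rot: [0.002, 0.681, 0.732, 0.0]
ft_force: [-0.1, -0.3, 4.7]
opening: 0.0494
```

```bash
python3 st.py
```

```text
t 8.8167 from view pose [76.18 -3.88 80.88] rot [-2.500e-03 -6.000e-04 -7.063e-01] z 0.2800630384996543 lidbottom 0.1057630384996543
F [-0.1  -0.31  4.71] M [-0.02  0.16  0.04] op 0.04944636947972065 j6 -0.5424260718540813
t [  0.5  -1.1 -11.9] a [0.002 0.001 0.706] rows 0.2864532971520419 5.652196622452708
```

Call:
carry_out(
  rows=[
    {"ax":0,"ay":0,"az":-0.1,"tx":0,"ty":0,"tz":0.6,"claw":0.3},
    {"ax":0,"ay":0,"az":-0.2,"tx":0,"ty":0,"tz":0.3,"claw":0.3},
    {"ax":0,"ay":0,"az":-0.26,"tx":0,"ty":0,"tz":0.1,"claw":0.3},
    {"ax":0,"ay":0,"az":-0.26,"tx":0,"ty":0,"tz":0.1,"claw":0.3},
  ],
)

```text
clock: 9.15
position: [0.5636, -0.1609, 0.281]
eef_rot: [0.003, 0.58, 0.814, 0.0]
ft_force: [-1.4, 1.2, 5.6]
opening: 0.0493
```

```bash
python3 st.py
```

```text
t 9.15 from view pose [76.32 -3.53 79.9 ] rot [-0.0037 -0.0014 -0.9673] z 0.28104096099785764 lidbottom 0.10674096099785763
F [-1.43  1.18  5.65] M [0.15 0.23 0.05] op 0.04925570252699522 j6 -0.8032791443391614
t [  1.   -1.3 -10.9] a [0.004 0.001 0.967] rows 0.26436921834023713 7.740693121253255
```

Call:
carry_out(
  rows=[
    {"ax":0,"ay":0,"az":-0.1,"tx":0,"ty":0,"tz":0.7,"claw":0.3},
    {"ax":0,"ay":0,"az":-0.17,"tx":0,"ty":0,"tz":0.5,"claw":0.3},
    {"ax":0,"ay":0,"az":-0.17,"tx":0,"ty":0,"tz":0.5,"claw":0.3},
  ],
)

```text
clock: 9.4
position: [0.5639, -0.1609, 0.2814]
eef_rot: [0.003, 0.509, 0.861, 0.0]
ft_force: [-0.9, 1.8, 5.9]
opening: 0.0497
```

```bash
python3 st.py
```

```text
t 9.4 from view pose [76.49 -3.3  79.5 ] rot [-0.0046 -0.002  -1.1387] z 0.2814432099872826 lidbottom 0.1071432099872826
F [-0.9   1.75  5.9 ] M [0.13 0.24 0.08] op 0.049658546996973495 j6 -0.9745723112131676
t [  1.3  -1.4 -10.5] a [0.005 0.002 1.139] rows 0.25596634470883173 9.112408665249907
```

Call:
carry_out(
  rows=[
    {"ax":0.004,"ay":0.002,"az":-0.1,"tx":0,"ty":0,"tz":0.8,"claw":0.3},
    {"ax":0.004,"ay":0.002,"az":-0.17,"tx":0,"ty":0,"tz":0.7,"claw":0.3},
    {"ax":0.004,"ay":0.002,"az":-0.17,"tx":0,"ty":0,"tz":0.7,"claw":0.3},
  ],
)

```text
clock: 9.65
position: [0.5642, -0.1608, 0.2813]
eef_rot: [0.002, 0.434, 0.901, -0.001]
ft_force: [0.9, 0.5, 3.5]
opening: 0.0494
```

```bash
python3 st.py
```

```text
t 9.65 from view pose [76.68 -3.1  79.67] rot [-8.0000e-04 -3.0000e-03 -1.3088e+00] z 0.2812670332008654 lidbottom 0.10696703320086537
F [0.87 0.5  3.5 ] M [0.23 0.01 0.01] op 0.04935742514487401 j6 -1.1430446546966735
t [  1.7  -1.4 -10.7] a [1.000e-03 3.000e-03 1.309e+00] rows 0.2612909775241448 10.473648864006417
```

Call:
carry_out(
  rows=[
    {"ax":0.002,"ay":0.002,"az":-0.1,"tx":0,"ty":0,"tz":1,"claw":0.3},
    {"ax":0.002,"ay":0.002,"az":-0.17,"tx":0,"ty":0,"tz":1,"claw":0.3},
    {"ax":0.002,"ay":0.002,"az":-0.17,"tx":0,"ty":0,"tz":1,"claw":0.3},
  ],
)

```text
clock: 9.9
position: [0.564, -0.1608, 0.2798]
eef_rot: [0.0, 0.356, 0.934, -0.002]
ft_force: [-1.0, -0.3, 0.2]
opening: 0.0497
```

```bash
python3 st.py
```

```text
t 9.9 from view pose [76.65 -3.27 81.11] rot [ 0.0032 -0.0025 -1.4776] z 0.27983031633930655 lidbottom 0.10553031633930654
F [-0.97 -0.31  0.18] M [ 0.08 -0.02 -0.  ] op 0.04973404023372447 j6 -1.31088280846594
t [  1.8  -1.1 -12.1] a [-0.003  0.002  1.478] rows 0.29444701616915814 11.824043878431132
```

The force vanished and the lid is going down, so the lugs are off the starts. I'll lower to contact.

Call:
carry_out(
  rows=[
    {"ax":0,"ay":0,"az":0,"tx":0,"ty":0,"tz":2,"claw":0.3},
    {"ax":0,"ay":0,"az":0,"tx":0,"ty":0,"tz":3,"claw":0.3},
    {"ax":0,"ay":0,"az":0,"tx":0,"ty":0,"tz":4,"claw":0.3},
    {"ax":0,"ay":0,"az":0,"tx":0,"ty":0,"tz":4.5,"claw":0.3},
  ],
)

```text
clock: 10.23
position: [0.5642, -0.1609, 0.2767]
eef_rot: [-0.0, 0.357, 0.934, -0.002]
ft_force: [-5.2, 1.6, 13.3]
opening: 0.0496
```

```bash
python3 st.py
```

```text
t 10.2333 from view pose [76.65 -3.02 84.22] rot [ 0.0041 -0.0023 -1.4754] z 0.2767240245019528 lidbottom 0.10242402450195282
F [-5.16  1.61 13.27] M [ 0.45  0.95 -0.03] op 0.04958256283982648 j6 -1.3085486142820277
t [  2.   -1.1 -15.2] a [-0.004  0.002  1.475] rows 0.3688951664999791 11.806761054108824
```

Call:
carry_out(
  rows=[
    {"ax":0,"ay":0,"az":0.1,"tx":0.7,"ty":0,"tz":1,"claw":0.3},
    {"ax":0,"ay":0,"az":0.2,"tx":0.7,"ty":0,"tz":1.4,"claw":0.3},
    {"ax":0,"ay":0,"az":0.3,"tx":0.7,"ty":0,"tz":1.8,"claw":0.3},
    {"ax":0,"ay":0,"az":0.35,"tx":0.7,"ty":0,"tz":2.2,"claw":0.3},
    {"ax":0,"ay":0,"az":0.35,"tx":0.7,"ty":0,"tz":2.2,"claw":0.3},
  ],
)

```text
clock: 10.65
position: [0.5641, -0.1608, 0.2756]
eef_rot: [0.001, 0.516, 0.857, -0.002]
ft_force: [0.5, -1.2, 4.6]
opening: 0.0494
```

```bash
python3 st.py
```

```text
t 10.65 from view pose [76.67 -3.14 85.36] rot [ 0.0017 -0.004  -1.1212] z 0.2755832597774882 lidbottom 0.1012832597774882
F [ 0.5  -1.16  4.61] M [-0.11  0.14 -0.1 ] op 0.04940029173150037 j6 -0.9539958082927069
t [  1.3  -1.7 -16.4] a [-0.002  0.004  1.121] rows 0.39563882327046723 8.9721027388384
```

At the same angle as before the lid is now 5.9 mm lower, so the lugs are under the thread starts. I'll screw down.

Call:
carry_out(
  rows=[
    {"ax":0,"ay":0,"az":0.1,"tx":0,"ty":0,"tz":1,"claw":0.3},
    {"ax":0,"ay":0,"az":0.2,"tx":0,"ty":0,"tz":1.5,"claw":0.3},
    {"ax":0,"ay":0,"az":0.3,"tx":0,"ty":0,"tz":2,"claw":0.3},
    {"ax":0,"ay":0,"az":0.4,"tx":0,"ty":0,"tz":2.4,"claw":0.3},
    {"ax":0,"ay":0,"az":0.45,"tx":0,"ty":0,"tz":2.6,"claw":0.3},
    {"ax":0,"ay":0,"az":0.45,"tx":0,"ty":0,"tz":2.6,"claw":0.3},
  ],
)

```text
clock: 11.15
position: [0.564, -0.1611, 0.2738]
eef_rot: [0.001, 0.696, 0.718, -0.002]
ft_force: [-4.1, -0.1, 7.9]
opening: 0.0493
```

```bash
python3 st.py
```

```text
t 11.15 from view pose [76.39 -3.06 87.18] rot [ 0.0021 -0.005  -0.6672] z 0.2737608126531438 lidbottom 0.09946081265314377
F [-4.13 -0.07  7.9 ] M [ 0.09  0.78 -0.11] op 0.049252913844873666 j6 -0.4998018605479032
t [  0.7  -2.  -18.2] a [-0.002  0.005  0.667] rows 0.43895307882081613 5.339190788900746
```

Call:
carry_out(
  rows=[
    {"ax":0,"ay":0,"az":0.1,"tx":0,"ty":-0.6,"tz":1,"claw":0.3},
    {"ax":0,"ay":0,"az":0.2,"tx":0,"ty":-0.6,"tz":1.5,"claw":0.3},
    {"ax":0,"ay":0,"az":0.3,"tx":0,"ty":-0.6,"tz":2,"claw":0.3},
    {"ax":0,"ay":0,"az":0.35,"tx":0,"ty":-0.6,"tz":2.2,"claw":0.3},
    {"ax":0,"ay":0,"az":0.35,"tx":0,"ty":-0.6,"tz":2.2,"claw":0.3},
  ],
)

```text
clock: 11.57
position: [0.5635, -0.1613, 0.2725]
eef_rot: [0.002, 0.811, 0.585, -0.003]
ft_force: [-3.6, 2.0, 7.5]
opening: 0.0492
```

```bash
python3 st.py
```

```text
t 11.5667 from view pose [75.89 -3.41 88.48] rot [ 0.0017 -0.0056 -0.313 ] z 0.2724658449808225 lidbottom 0.09816584498082248
F [-3.63  2.02  7.49] M [ 0.17  0.65 -0.07] op 0.049216447281617635 j6 -0.14605566999002967
t [  0.3  -1.7 -19.5] a [-0.002  0.006  0.313] rows 0.46879181392197294 2.505137424664324
```

Call:
carry_out(
  rows=[
    {"ax":0,"ay":0,"az":0.08,"tx":0,"ty":-0.4,"tz":1.2,"claw":0.3},
    {"ax":0,"ay":0,"az":0.16,"tx":0,"ty":-0.4,"tz":1.6,"claw":0.3},
    {"ax":0,"ay":0,"az":0.24,"tx":0,"ty":-0.4,"tz":2,"claw":0.3},
    {"ax":0,"ay":0,"az":0.24,"tx":0,"ty":-0.4,"tz":2,"claw":0.3},
  ],
)

```text
clock: 11.9
position: [0.5634, -0.1614, 0.2724]
eef_rot: [0.002, 0.877, 0.481, -0.003]
ft_force: [-5.2, 2.3, 13.5]
opening: 0.0495
```

```bash
python3 st.py
```

```text
t 11.9 from view pose [75.8  -3.43 88.54] rot [ 0.0013 -0.0061 -0.0682] z 0.27240300104915166 lidbottom 0.09810300104915165
F [-5.15  2.34 13.46] M [ 0.41  0.85 -0.16] op 0.04952435338107435 j6 0.09879357571102115
t [ -0.   -1.7 -19.5] a [-0.001  0.006  0.068] rows 0.47023921078074965 0.548154469716813
```

The height has stopped at 0.0981 after about 80°. I'll check whether it's home by tightening further with a firmer grip.

Call:
carry_out(
  rows=[
    {"ax":0,"ay":0,"az":0,"tx":0,"ty":-0.2,"tz":1.5,"claw":0.3},
    {"ax":0,"ay":0,"az":0.08,"tx":0,"ty":-0.2,"tz":2,"claw":0.3},
    {"ax":0,"ay":0,"az":0.16,"tx":0,"ty":-0.2,"tz":2.5,"claw":0.3},
    {"ax":0,"ay":0,"az":0.24,"tx":0,"ty":-0.2,"tz":2.5,"claw":0.3},
    {"ax":0,"ay":0,"az":0.24,"tx":0,"ty":-0.2,"tz":2.5,"claw":0.3},
  ],
  squeeze=80,
)

```text
clock: 12.32
position: [0.5636, -0.1611, 0.2726]
eef_rot: [0.002, 0.929, 0.371, -0.003]
ft_force: [-8.3, 3.6, 17.9]
opening: 0.0484
```

```bash
python3 st.py
```

```text
t 12.3167 from view pose [76.12 -3.38 88.38] rot [ 0.0013 -0.0065  0.1762] z 0.2725607321836714 lidbottom 0.09826073218367137
F [-8.33  3.6  17.91] M [ 0.75  1.36 -0.3 ] op 0.04841896117490816 j6 0.34371059616729405
t [ -0.7  -1.7 -19.4] a [-0.001  0.006 -0.176] rows 0.46664738668745676 1.4106084420778404
```

Run:
```python
from h import *
from rig import env
s=env.observe();R0=q2R(s['eef_rot']).as_matrix()
m=env.camera_model('wrist');p,d=env.read_camera('wrist')
L=(cloud(p,d,m)-s['position'])@R0*1000
hsv=cv2.cvtColor(p,cv2.COLOR_RGB2HSV)
k=np.zeros((480,640),bool);cv2.ellipse(a:=np.zeros((480,640),np.uint8),(321,332),(58,50),0,0,360,1,-1);k=(a>0)&(L[...,2]>140)
T=L[k];c=np.median(T,0);n=np.linalg.svd(T-T.mean(0),full_matrices=False)[2][2];print('lid top z',c,n/n[2])
for w in('w3','w4'):
    z=load(w+'.npz')
# same region in w4
z=load('w4.npz');L4=(cloud(z['p'],z['d'],z)-z['pos'])@q2R(z['q']).as_matrix()*1000;T4=L4[(a>0)&(L4[...,2]>140)];n4=np.linalg.svd(T4-T4.mean(0),full_matrices=False)[2][2];print('w4',np.median(T4,0),n4/n4[2])
p2,_=env.read_camera('scene');x=cv2.resize(p2[230:310,190:310,::-1],None,fx=4,fy=4,interpolation=2)
cv2.imwrite('pics/c6.png',np.hstack([x,cv2.resize(p[...,::-1],(427,320))])[:, :800])
cv2.imwrite('pics/w6.png',p[...,::-1])
```

```text
lid top z [  0.40632187   0.85866376 159.20511624] [ 2.32311693e-03 -8.15628374e-04  1.00000000e+00]
w4 [  0.35361724   0.78626984 159.05456148] [-2.40086798e-05 -7.03386547e-04  1.00000000e+00]
```

View pics/w6.png

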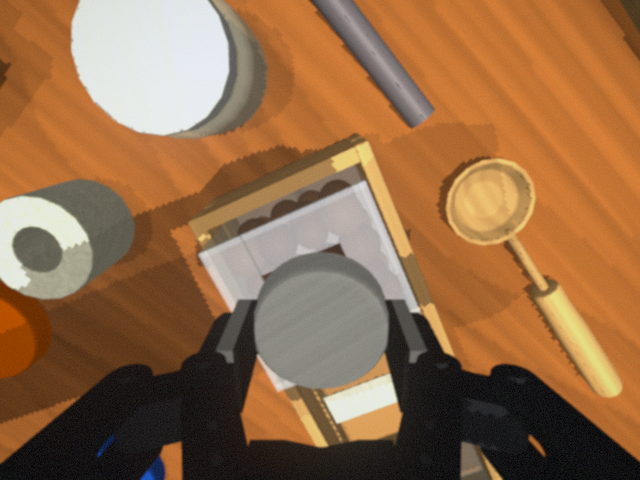

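View pics/c6.png

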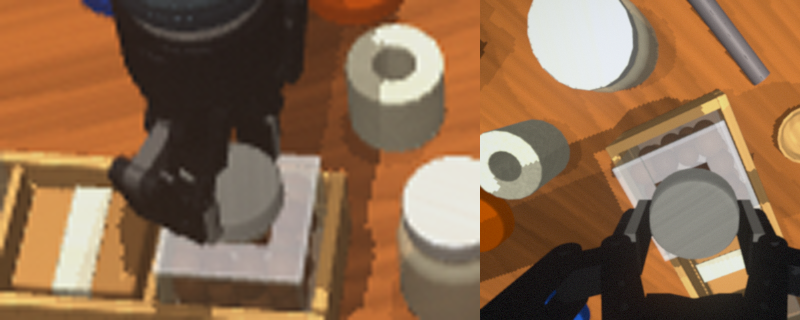

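The lid is still square in the grip at the same height. Its brushed streaks reveal rotation, so I'll compare the streak angle in the tool frame with the one before screwing.

Run:
```python
from h import *
a=np.zeros((480,640),np.uint8);cv2.ellipse(a,(321,334),(52,42),0,0,360,1,-1)
ims=[]
for w in('w4','w6'):
    g=cv2.cvtColor(cv2.imread(f'pics/{w}.png'),6).astype(np.float32)
    # rectify foreshortening: stretch y by 135/116
    crop=cv2.resize(g[280:388,262:382],(480,int(108*4/.857)),interpolation=cv2.INTER_CUBIC)
    mk=cv2.resize(a[280:388,262:382],(480,int(108*4/.857)))>0
    b=cv2.GaussianBlur(crop,(0,0),4)-cv2.GaussianBlur(crop,(0,0),20)
    gx=cv2.Sobel(b,5,1,0);gy=cv2.Sobel(b,5,0,1)
    J=[(gx*gx)[mk].mean(),(gx*gy)[mk].mean(),(gy*gy)[mk].mean()]
    th=.5*np.degrees(np.arctan2(2*J[1],J[0]-J[2]));coh=np.hypot(J[0]-J[2],2*J[1])/(J[0]+J[2])
    print(w,'streak angle img',th+90,'coh',coh)
    ims.append(np.clip(b*8+128,0,255)*mk)
cv2.imwrite('pics/st.png',cv2.resize(np.hstack(ims),(800,420)))
```

```text
w4 streak angle img 144.68257 coh 0.44753978
w6 streak angle img 144.44887 coh 0.45212656[ WARN:0@0.417] global loadsave.cpp:1063 imwrite_ Unsupported depth image for selected encoder is fallbacked to CV_8U.
```

View pics/st.png

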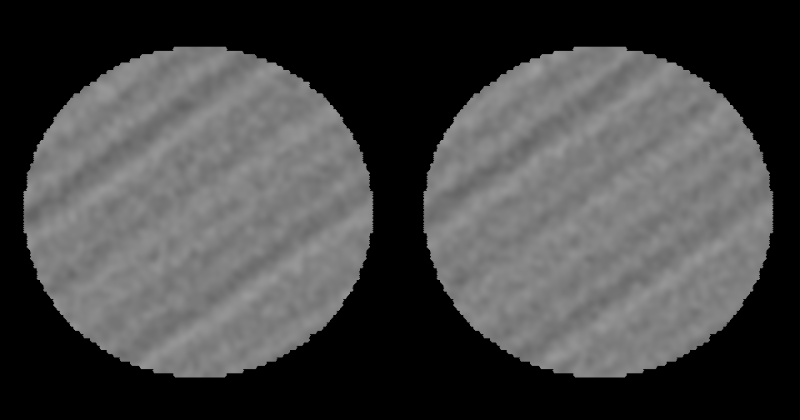

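There is no slip at all, so the lid really turned about 95° from the drop. For the last 28° it stayed at 0.098, the nominal home height with the top on the rim. I'll take out the small residual tilt and side load, then nip it up.

Run:
```python
from h import *
from rig import env
s=env.observe();R=q2R(s['eef_rot']);print('tool z',R.as_matrix()[:,2]);x=R.as_matrix()[:,0]
yaw=np.arctan2(x[1],x[0]);rel(s,s['position']+[-.001,.0005,0],down(yaw)); print(np.degrees(yaw),s['ft_force'],s['ft_torque'])
```

```text
tool z [-0.00331333 -0.00493548 -0.99998233]
t [-0.4 -1.1  0. ] a [0.001 0.006 0.   ] rows 0.026811366636688153 0.04756945282826996
43.60027007808539 [-8.84073979  4.09571287 17.86746086] [ 0.79768818  1.32911535 -0.3022216 ]
```

Call:
carry_out(
  rows=[
    {"ax":0.001,"ay":0.006,"az":0,"tx":-0.4,"ty":-1.1,"tz":1,"claw":0.3},
    {"ax":0.001,"ay":0.008,"az":0.06,"tx":-0.4,"ty":-1.1,"tz":2,"claw":0.3},
    {"ax":0.001,"ay":0.008,"az":0.12,"tx":-0.4,"ty":-1.1,"tz":2.5,"claw":0.3},
    {"ax":0.001,"ay":0.008,"az":0.18,"tx":-0.4,"ty":-1.1,"tz":2.5,"claw":0.3},
    {"ax":0.001,"ay":0.008,"az":0.18,"tx":-0.4,"ty":-1.1,"tz":2.5,"claw":0.3},
  ],
)

```text
clock: 12.83
position: [0.5628, -0.1615, 0.2725]
eef_rot: [0.001, 0.958, 0.285, 0.001]
ft_force: [-7.8, -1.7, 16.3]
opening: 0.0487
```

```bash
python3 st.py;python3 -c "
from h import *
from rig import env
print(q2R(env.observe()['eef_rot']).as_matrix()[:,2])"
```

```text
t 12.8333 from view pose [75.38 -3.82 88.43] rot [-0.0004 -0.0005  0.3574] z 0.2725073887257167 lidbottom 0.09820738872571672
F [-7.81 -1.71 16.34] M [-0.28  1.35 -0.05] op 0.04866019347465907 j6 0.5202636081835842
t [ -0.1  -1.3 -19.4] a [ 0.     0.001 -0.357] rows 0.4671334043824863 2.8602298342890196
[ 0.00174392 -0.00200479 -0.99999647]
```

Call:
carry_out(
  rows=[
    {"ax":0,"ay":0,"az":0,"tx":0,"ty":-0.5,"tz":-0.5,"claw":0.3},
    {"ax":0,"ay":0,"az":0,"tx":0,"ty":-0.5,"tz":-1,"claw":0.3},
    {"ax":0,"ay":0,"az":0,"tx":0,"ty":-0.5,"tz":-1.5,"claw":0.3},
    {"ax":0,"ay":0,"az":0,"tx":0,"ty":-0.5,"tz":-1.5,"claw":0.3},
  ],
)

```text
clock: 13.17
position: [0.5625, -0.1613, 0.2727]
eef_rot: [0.002, 0.959, 0.285, 0.001]
ft_force: [5.7, -4.8, -8.0]
opening: 0.0483
```

```bash
python3 st.py
```

```text
t 13.1667 from view pose [75.35 -4.17 88.22] rot [-0.0021 -0.0005  0.3583] z 0.272717057904958 lidbottom 0.09841705790495797
F [ 5.72 -4.83 -8.  ] M [-0.78 -0.88  0.17] op 0.048318256765604105 j6 0.5214930572362353
t [  0.1  -1.  -19.2] a [ 0.002  0.    -0.358] rows 0.461631110212173 2.8668742957525963
```

Pulling with 8 N lifts it only 0.2 mm, so the threads hold it and the rim stops it from above. I'll release.

Call:
carry_out(
  rows=[
    {"ax":0,"ay":0,"az":0,"tx":0,"ty":0,"tz":0.3,"claw":0.3},
    {"ax":0,"ay":0,"az":0,"tx":0,"ty":0,"tz":0.3,"claw":0},
    {"ax":0,"ay":0,"az":0,"tx":0,"ty":0,"tz":0.3,"claw":-0.5},
    {"ax":0,"ay":0,"az":0,"tx":0,"ty":0,"tz":0.3,"claw":-0.5},
    {"ax":0,"ay":0,"az":0,"tx":0,"ty":0,"tz":0.3,"claw":-0.5},
    {"ax":0,"ay":0,"az":0,"tx":0,"ty":0,"tz":-15,"claw":-0.5},
    {"ax":0,"ay":0,"az":0,"tx":0,"ty":0,"tz":-40,"claw":-0.5},
    {"ax":0,"ay":0,"az":0,"tx":0,"ty":0,"tz":-80,"claw":-0.5},
    {"ax":0,"ay":0,"az":0,"tx":0,"ty":0,"tz":-110,"claw":-0.5},
    {"ax":0,"ay":0,"az":0,"tx":0,"ty":0,"tz":-110,"claw":-0.5},
  ],
  squeeze=40,
)

```text
clock: 14.0
position: [0.5637, -0.1615, 0.3908]
eef_rot: [0.006, 0.959, 0.285, 0.006]
ft_force: [0.3, -0.4, 1.1]
opening: 0.0639
```

```bash
cat > chk.py <<'E'
import sys
from h import *
from rig import env
tag=sys.argv[1]
s=env.observe();print(s['clock'],s['position'],s['ft_force'],s['opening']);R0=q2R(s['eef_rot']).as_matrix()
m=env.camera_model('wrist');p,d=env.read_camera('wrist');np.savez(f'{tag}.npz',p=p,d=d,**m)
W=cloud(p,d,m);cv2.imwrite(f'pics/{tag}w.png',p[...,::-1])
def st(n,k):
    S=W[k]
    if len(S)>30: c=S.mean(0);nn=np.linalg.svd(S-c,full_matrices=False)[2][2];print(n,len(S),'ctr',c,'z',np.median(S[:,2]),'tilt deg',np.degrees(np.arccos(abs(nn[2]))))
r=np.hypot(W[...,0]-.5633,W[...,1]+.1605)
st('lid top',(r<.022)&(W[...,2]>.09))
for rr in(.03,):
    st('shoulder',(r>.03)&(r<.036)&(W[...,2]>.072)&(W[...,2]<.092))
rc=np.hypot(W[...,0]-.5925,W[...,1]+.0643)
st('closed jar',(rc<.022)&(W[...,2]>.07))
st('table',(W[...,2]<.01)&(W[...,2]>-.01))
p2,_=env.read_camera('scene');cv2.imwrite(f'pics/{tag}s.png',p2[...,::-1])
E
python3 chk.py k1
```

```text
14.0 [ 0.56372117 -0.16151191  0.39082842] [ 0.27332223 -0.36750869  1.11468535] 0.06391260528071609
lid top 9862 ctr [ 0.57032452 -0.15766744  0.232402  ] z 0.2944434496211211 tilt deg 86.51307221704194
shoulder 1720 ctr [ 0.57264292 -0.15257769  0.0831278 ] z 0.08311873777616124 tilt deg 0.06753135825910835
closed jar 3454 ctr [ 0.59303718 -0.06233442  0.08570953] z 0.08608594334206751 tilt deg 4.077350519673595
table 178037 ctr [ 0.55645066 -0.17556693  0.00125145] z 0.001137898315648848 tilt deg 0.02034088464648716
```

View pics/k1w.png

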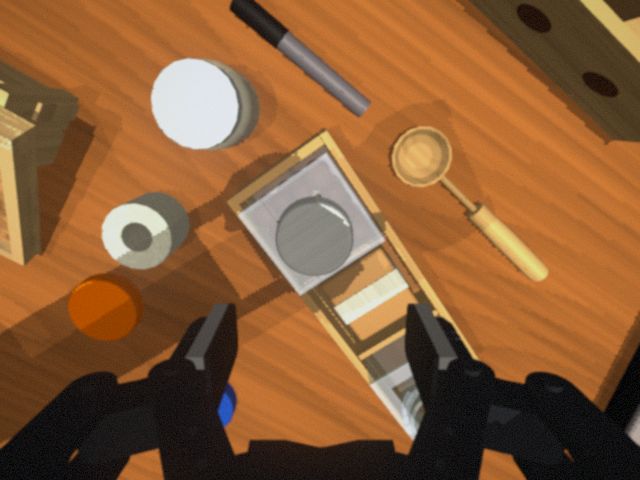

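View pics/k1s.png

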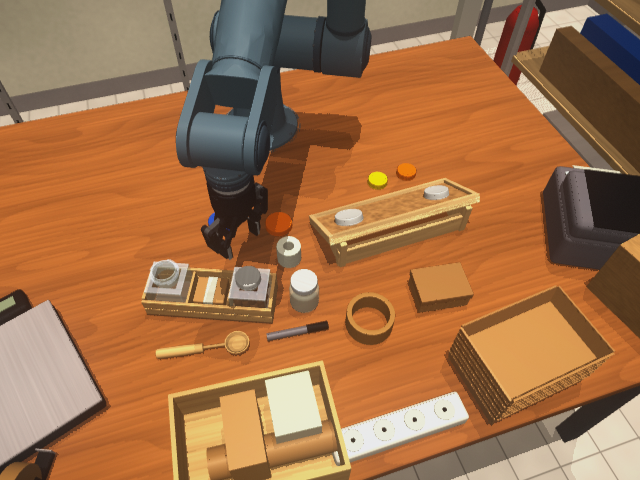

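The wrist view shows the lid on the filled jar at (315,236), and the fingers are clear. The scene view shows the other two lids on the tray and the empty jar open. I'll now measure lid height and level.

Run:
```python
from h import *
z=load('k1.npz');W=cloud(z['p'],z['d'],z)
r=np.hypot(W[...,0]-.5633,W[...,1]+.1605)
def st(n,k):
    S=W[k];c=S.mean(0);A=np.c_[S[:,:2]-c[:2],np.ones(len(S))];q=np.linalg.lstsq(A,S[:,2],rcond=None)[0];print(n,len(S),c,'tilt deg',np.degrees(np.hypot(*q[:2])))
st('lid',(r<.022)&(W[...,2]>.1)&(W[...,2]<.13))
k=(r<.035)&(W[...,2]>.108)&(W[...,2]<.12);S=W[k];print((S.min(0)+S.max(0))/2,np.ptp(S,axis=0))
st('sh',(abs(W[...,2]-.083)<.006)&(r>.031)&(r<.045))
st('soap?',(np.hypot(W[...,0]-.53,W[...,1]+.24)<.015)&(W[...,2]<.07))
```

```text
lid 3496 [ 0.5635749  -0.16034769  0.11333828] tilt deg 0.03605760908207816
[ 0.56401955 -0.16189058  0.11203105] [0.05075619 0.05067639 0.00792854]
sh 4066 [ 0.56763    -0.1564418   0.08306837] tilt deg 0.1072523924735021
soap? 890 [ 0.53017028 -0.2397712   0.04750715] tilt deg 0.4508955189935038
```

The lid is level (0.04°). Its top is 30.3 mm above the shoulder, against 31 mm nominal when home, so it isn't proud. I'm handing in.

```bash
python3 -c "
from rig import env
print(env.job_done()); print(env.observe()['clock'])"
```

```text
the job is handed in; nothing more can be done
None
the job is handed in; nothing more can be done
```

The hazelnut jar is closed and the job is handed in, about 14 s into the 42 s allowed. The filled jar was jar_narrow, so I used lid_a, the 52 mm lid in the middle of the tray. I set it on the neck and turned it back until it dropped off the thread starts. From there I screwed it about 105° clockwise until it stopped sinking, then let go and lifted clear.

**Last checks**
- **Height:** the lid top is 30.3 mm above the jar shoulder, against 31 mm nominal when home. That is within camera error, and the lid is not proud.
- **Level and locked:** the lid is level to 0.04°. Before release, pulling up with 8 N raised it only 0.2 mm.
- **Surroundings:** in the final view lid_b and lid_c are still on the tray, the wide jar is open, nothing else looks moved, and the gripper is well clear.

**Checks that disagreed**
- The wrist camera and the fixed cameras placed the neck up to 2 mm apart. I used the wrist value.
- No hard torque stop appeared at the end of the turn. I judged the lid home by its height staying put over the last 38° or so and by the pull test.

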